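# Clear the tall bottle from the sampler carousel, break the lid stay and shut the cover

### The arm

A 7-joint arm with a two-finger parallel gripper is mounted at the origin on the work surface. World frame = base frame: x ahead of the robot, y to its left, z up, the work surface at z = 0. Lengths are in m, angles in rad, forces in N, time in s.
With the tool pointing down it reaches from about 0.4 to 0.85 m from the base axis. Payload 4.5 kg.
Tool frame: the origin (TCP) lies on the centre line of the jaws, within the pads' length; the fingertips stand 11 mm ahead of it and the grasp point (between the pads) lies 8 mm behind it; z points along the fingers, y is the line along which they close (so a half turn about z gives the same grasp; the last joint's range is limited). The gripper opens to 88 mm and grips with 3 to 60 N. Pads are 18 mm wide; open, the fingers measure 123 mm over their backs; the gripper's body (75 mm by 187 mm) begins 45 mm behind the grasp point.
Start: joints at [1.254, 0.689, -0.195, 1.565, 0.157, 0.902, -0.215], TCP at [0.215, -0.587, 0.25] pointing down, gripper open.
Joint ranges: [-3.01, 3.01], [-0.46, 2.08], [-1.47, 1.51], [0.13, 2.56], [-1, 4.14], [0.04, 2.09], [-2.66, 2.66]. Speed limits (rad/s): [2.57, 2.57, 3.14, 3.14, 3.14, 3.14, 3.14].

### API

Orientations are given as a unit quaternion [x, y, z, w].
In Python, from plant import * gives the robot as it stands. The module is installed in compiled form; this text tells all that it offers.
- The arm moves only by the tool send_rows, never from a script. Its argument "motion" is a list of rows, each an object of numbers: "x", "y", "z": the shift along the tool's x, y, z in cm; "rx", "ry", "rz": the turn, a rotation vector about the tool's x, y, z in rad; "jaw": the finger opening in cm, from 0 to 8.81. In form: [{"x": .., "y": .., "z": .., "rx": .., "ry": .., "rz": .., "jaw": ..}, ...]. A call has exactly 5 rows; each row shifts and turns the commanded pose from where the row before left it, along the tool's axes as they then stand; what a row does not reach is not made up. A row lasts 1/10 s, in which the tool goes at most 50 mm and 8.59 degrees, less where a joint would pass 70% of its speed; a pose out of reach is approached as far as the arm can. A call is refused whole if a number of a shift passes 5 or a number of a turn 0.15, either way. A call with a gripper value outside its range is refused whole. The fingers move at their own pace and stop on an object; "grip_force" is the grip in N (left out, the last holds). Time passes only in rows, so rows that do not move let the fingers close, or fill a call up. It gives the time, the measured TCP pose, the force, the opening and the grip force at its end, in the units of the state.
- get_state(): the state, without advancing time (a new reading comes with each control period).
- snapshot(name): name is "side" or "top"; returns a dict with "img" (420x560x3 uint8, red, green, blue), "vertical_fov" (degrees; the focal length in pixels is half the picture's height over the tangent of half this angle, whatever the lens; pixels are square), "cx", "cy" (the principal point, pixels), "extrinsics" (4x4, takes a point from camera to world coordinates). Camera axes: x right, y up, looking along -z (the intrinsics and any distortion apply to the point x, -y, -z); pixel columns grow to the right and rows downward; lengths in m; the calibration is good to about 2 mm. A picture is of the moment at which its call begins. There is no depth.
- finish_job(): hands the job in; it is judged then, once.
The state is a dict: "clock": time; "q": joint angles; "qd": joint speeds; "joint_torque": joint torques, N m; "tool_pos": TCP position; "eef_rot": TCP orientation; "contact_force": force on the tool from outside, world axes, zero at the start; "moment": the same for the moment, N m; "opening": opening from 0.0 (shut) to 1.0 (fully open); "finger_force": force on a finger pad.
Only numpy, scipy, OpenCV 4.12 (cv2) and the standard library are available. Lean on these libraries where they do the work, as an engineer would, in place of code of your own. Each camera call takes 0.05 s, during which the arm holds its last target. There are 200 camera calls.

### The job

The tall rinse bottle in the sampler's carousel is in the way of the cover: turn the carousel until that bottle is at the front, then take it out and stand it upright in the steel tray, setting it down without letting it drop. Then unlock the folding stay by pressing its knee, and lower the cover gently until it is fully shut. Leave the jars, the other bottles and the beaker standing where they are (the jars in the carousel ride round with it).

Things in the scene. Friction and masses are not known exactly. Their poses are not given: they have to be found in the camera images.
- sampler: white open tub fixed to the bench, 300 mm wide (y); origin on the carousel's axis at bench level, x away from its front. Front wall's outer face 134 mm before the origin; walls 7 mm thick, tops 112 mm above the bench; behind (x 140 to 225 mm) a rear housing as high. The open cover leans over the rear half: to work at hub or knee the tool must lean, pointing down and 25 to 40 degrees to the rear
- carousel: the grey carousel; origin on its axis at bench level, its own -x axis runs through its knob. It turns about the upright axis more than half a turn either way and stays put (2 to 6 N at the knob). Six sleeve pockets every 60 degrees, the first in line with the knob, on a circle of 85 mm radius: tubes 41 mm outside, 36.6 mm inside, floor 18 mm and open top 58 mm above the bench; some are empty
- turn_knob (a point): centre of the carousel's turning knob, an upright black round handle 18 mm across that spins freely on its own pin, from 77 to 108 mm above the bench (this point at 96), on a hub disc (radius 52 mm, top at 76 mm), 38 mm off the carousel's axis. The tall bottle's pocket is always 120 to 240 degrees round from the knob; the pocket in line with the knob is empty
- rinse_bottle: the tall rinse bottle, a plain glass cylinder with white cap, 34 mm across and 130 mm tall (cap as wide as the glass, from 110 mm up), about 0.12 kg; origin at the centre of its underside, z up. It stands in a pocket of the carousel, 40 mm deep; its top, 148 mm above the bench, is too high for the shut cover (underside at 114 mm)
- cover_lid (a joint): angle of the sampler's hinged cover (rad): 0 shut, 0.98 as found, propped open; the hinge line runs along the sampler's y. While the stay is straight the cover cannot be lowered. Its hinges have friction: once the stay is broken the cover stays where it is left, and a push of 2 to 4 N at the front edge lowers it
- lid_edge (a point): middle of the cover's front edge, on its outer (upper) face. The cover is a plate 6 mm thick, 296 mm wide, 274 mm from hinge to front edge, a smoked clear panel in a white frame; a lip hangs 13 mm down on the inner side along the front edge. Shut, its outer face lies 120 mm above the bench
- lid_hinge (a point): middle of the cover's hinge line, in mid thickness of the plate: 136 mm behind the carousel's axis and 117.5 mm above the bench
- stay_knee (a joint): bend of the folding stay's knee (rad): 0 as found, on its stop a little past straight (locked); straight at about 0.15; growing to 2.76 as the stay folds down into the tub with the cover shut. A push of 3 to 5 N on the knee breaks it; it then bends on under a like push, drawing the cover down with it, and stays where it is left
- knee_pin (a point): centre of the stay's knee: a dark round pin 18 mm across, 16 mm long along the sampler's y, joining two steel bars 13 mm deep, 86 mm long, just inside the tub's left (+y) wall. To break the stay push the knee to the sampler's rear and down (+x, -z, about 40 degrees below level) by 15 mm or more; it swings round the stay's foot
- stay_foot (a point): pivot of the stay's lower bar on the tub's left wall, 69 mm in front of the carousel's axis, 105.5 mm above the bench and 130 mm to its left (+y); the knee swings round it at a radius of 86 mm
- tray: square stainless tray, 170 mm outside, walls 4 mm thick and 24 mm high, floor 4 mm thick, fixed, left or right of the sampler; origin at the centre of its underside. Two jars stand along its far (+x) side, about 50 mm from its centre; the near half is free
- jar_1: glass jar with a white cap, a plain cylinder 34 mm across and 72 mm tall; origin at the centre of its underside, z up; in a carousel pocket, top at 90 mm above the bench
- jar_2: glass jar like the others, 34 mm across and 72 mm tall; origin at the centre of its underside; in a carousel pocket, as jar_1
- jar_3: glass jar like the others, 34 mm across and 72 mm tall; origin at the centre of its underside; in a carousel pocket, as jar_1
- jar_4: glass jar with a white cap, a plain cylinder 34 mm across and 72 mm tall; origin at the centre of its underside, z up; loose in the tray
- jar_5: glass jar like the others, 34 mm across and 72 mm tall; origin at the centre of its underside; loose in the tray
- stirrer: white stirrer with a round aluminium plate, 150 x 170 mm and 67 mm high, on the bench at the side of the sampler opposite the tray; origin at the centre of its underside, fixed
- amber_bottle: amber solvent bottle with black cap, 76 mm across and 182 mm tall, beside the sampler; origin at the centre of its underside
- clear_bottle: clear solvent bottle with black cap, 76 mm across and 182 mm tall, beside the sampler; origin at the centre of its underside
- beaker: glass beaker, 64 mm across and 85 mm tall, standing on the stirrer's plate; origin at the centre of its underside

How it is judged:
On the way, in this order (a step that is already met when the one before it is completed fails the run):
1. the carousel is turned so that the tall bottle, still in its pocket, stands at the sampler's front (within about 40 degrees) (x of rinse_bottle in the frame of sampler below -0.065 m and z of rinse_bottle in the frame of sampler below 0.025 m and angle between rinse_bottle's own z axis and vertical below 0.15 rad), for 0.2 s.
2. the tall bottle stands upright in the tray and is let go (x of rinse_bottle in the frame of tray between -0.075 and 0.075 m and y of rinse_bottle in the frame of tray between -0.075 and 0.075 m and z of rinse_bottle in the frame of tray below 0.012 m and angle between rinse_bottle's own z axis and vertical below 0.1 rad and contact force between the fingers and rinse_bottle below 0.05 N and linear speed of rinse_bottle below 0.03 m/s), for 0.2 s.
3. the stay's knee is broken (bent past 0.4 rad) (value of joint stay_knee above 0.4 rad), for 0.1 s.
At the end, for the whole second after the job is handed in: the cover is shut (within 0.03 rad, 8 mm at its edge), the tall bottle stands upright (6 degrees) at rest on the tray's floor, the carousel's three jars are seated in their pockets, and the tray's jars, the solvent bottles and the beaker stand upright within 30 mm of their places (value of joint cover_lid below 0.03 rad and x of rinse_bottle in the frame of tray between -0.075 and 0.075 m and y of rinse_bottle in the frame of tray between -0.075 and 0.075 m and z of rinse_bottle in the frame of tray below 0.012 m and angle between rinse_bottle's own z axis and vertical below 0.1 rad and linear speed of rinse_bottle below 0.02 m/s and z of each of jar_1, jar_2, jar_3 in the frame of sampler below 0.025 m and angle between each of jar_1, jar_2, jar_3, jar_4, jar_5, amber_bottle, clear_bottle, beaker's own z axis and vertical below 0.2 rad and distance of each of jar_4, jar_5, amber_bottle, clear_bottle, beaker from where it was at the start of the episode below 0.03 m); the robot touches nothing.
It fails at once if the cover slams or is thrown down (closing faster than 1.5 rad/s) (velocity of joint cover_lid below -1.5 rad/s).
It fails at once if the tall bottle, once out of its pocket, is dropped or knocked about (faster than 0.45 m/s while not held) ((z of rinse_bottle in the frame of sampler above 0.03 m or horizontal distance between rinse_bottle and sampler above 0.11 m) and contact force between the fingers and rinse_bottle below 0.05 N and linear speed of rinse_bottle above 0.45 m/s).
It fails at once if a jar in the tray, a solvent bottle or the beaker is pushed more than 30 mm or tipped over (distance of any of jar_4, jar_5, amber_bottle, clear_bottle, beaker from where it was at the start of the episode above 0.03 m or angle between any of jar_4, jar_5, amber_bottle, clear_bottle, beaker's own z axis and vertical above 0.5 rad).
It fails at once if a jar in the carousel is pulled out of its pocket or tipped (z of any of jar_1, jar_2, jar_3 in the frame of sampler above 0.04 m or angle between any of jar_1, jar_2, jar_3's own z axis and vertical above 0.4 rad).
It also fails if it takes over 72 s, if anything falls off the work surface, if the arm or the gripper's body presses on something with over 40 N, if the wrist force passes 120 N, or if a joint passes its speed limit or range.

## Working session

There is one attempt and no reset: what is moved stays moved. The work goes in short steps, Python scripts to look and compute and a tool call to move; the robot and the scene stay as the last step left them, time stands still between calls to the robot, and variables do not carry over. Pictures are saved under pics/ and viewed, at most 10 in all, crops included, and the job is handed in when it is done.

Besides the shell and the picture viewer there is one more tool, called after "Call:" as name(argument=value, ...) on one line, values as JSON. send_rows: Moves the arm, as the interface text tells. Its arguments: {"type":"object","properties":{"motion":{"type":"array"},"grip_force":{"type":"number"}},"required":["motion"]}

```bash
mkdir -p pics; python3 - <<'E'
from plant import *
import cv2,numpy as np
for n in("side","top"):
    s=snapshot(n); np.save(f"pics/{n}0.npy",s["img"]); cv2.imwrite(f"pics/{n}0.png",cv2.resize(s["img"][:,:,::-1],(784,588)))
    print(n,{k:v for k,v in s.items() if k!="img"})
print(get_state())
E
```

```text
side {'vertical_fov': 48.3642926677517, 'cx': 277.4505717170081, 'cy': 212.06871518436077, 'extrinsics': array([[-0.74053937,  0.40210415, -0.53843634, -0.07330866],
       [-0.67188524, -0.45864434,  0.58156306,  0.67697231],
       [-0.01310186,  0.79243777,  0.60981204,  0.95306757],
       [ 0.        ,  0.        ,  0.        ,  1.        ]])}
top {'vertical_fov': 53.814757596376786, 'cx': 279.65494223782196, 'cy': 211.62750055333396, 'extrinsics': array([[ 0.00679481,  0.99452054, -0.10432034,  0.4838783 ],
       [-0.99997415,  0.00700302,  0.00162976,  0.00638333],
       [ 0.00235139,  0.10430657,  0.99454241,  1.38524137],
       [ 0.        ,  0.        ,  0.        ,  1.        ]])}
{'clock': 0.1, 'q': array([ 1.25380626,  0.68987648, -0.19453202,  1.56620591,  0.15726758,
        0.90250032, -0.21511532]), 'qd': array([ 0.00072965, -0.00201843,  0.00223257, -0.00313351, -0.00036428,
        0.00075291,  0.00012774]), 'joint_torque': array([-3.71249378e-03, -5.28507328e+01, -1.27194073e+00, -1.53838259e+01,
       -5.26720297e-02,  1.95285116e-03,  5.56601651e-05]), 'tool_pos': array([ 0.21456594, -0.58644698,  0.24901436]), 'eef_rot': array([ 9.84653363e-01,  1.74519663e-01, -1.81795420e-04, -7.80487694e-04]), 'contact_force': array([0.71643645, 0.06310787, 1.03992213]), 'moment': array([0.00657332, 0.01797873, 0.03423255]), 'finger_force': 0.0, 'opening': 1.0005385260371225}
```

View pics/side0.png

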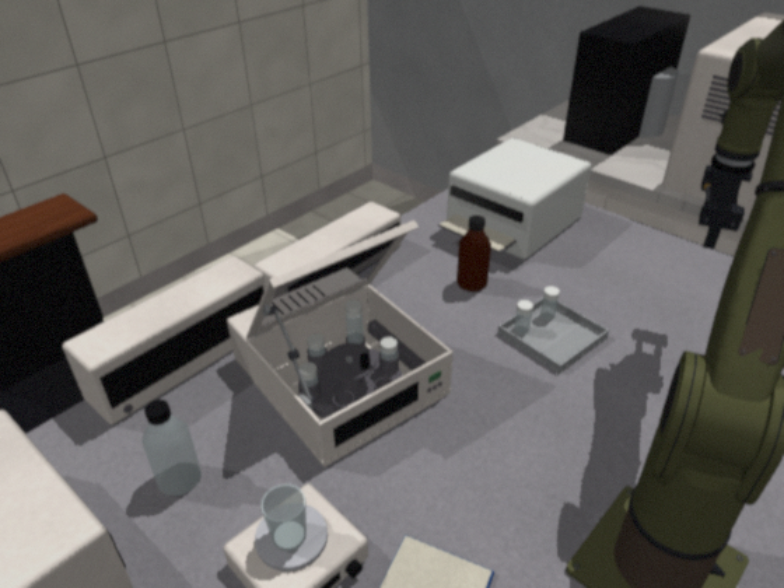

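View pics/top0.png

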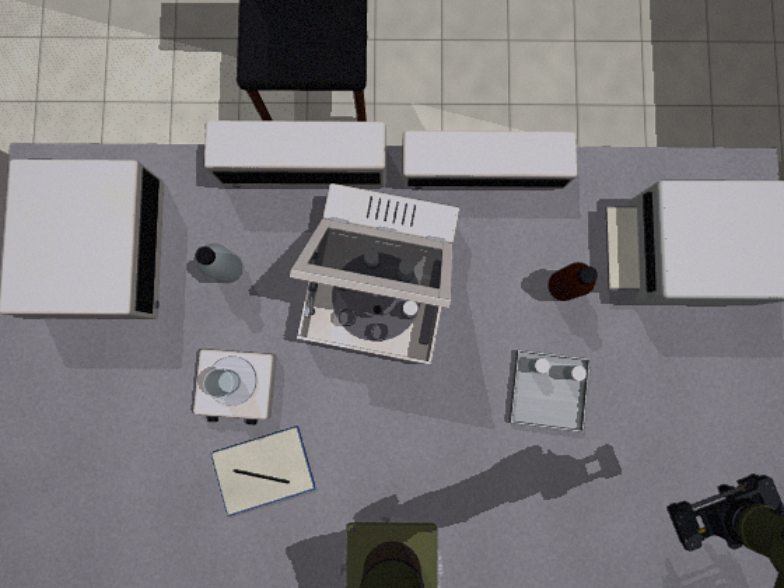

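The side view shows the tub centred near (340,370), with the knob at about (365,358) and glass at (355,322). In the top view the tray is at (550,390), the tub corners are at (298,338) and (432,362), and the knob is near (377,309). I'll zoom in next.

```bash
python3 - <<'E'
import cv2,numpy as np
a=np.load("pics/side0.npy")[150:330,160:330]; b=np.load("pics/top0.npy")[125:265,195:345]
a=cv2.resize(a,(566,600),interpolation=3)[:,:400+166]; b=cv2.resize(b,None,fx=4,fy=4,interpolation=3)
a=np.load("pics/side0.npy")[190:330,165:325]; a=cv2.resize(a,(400,350),interpolation=3)
b=np.load("pics/top0.npy")[130:265,200:335]; b=cv2.resize(b,(400,400),interpolation=3)
c=np.zeros((400,800,3),np.uint8); c[:350,:400]=a; c[:,400:]=b
c=np.clip(c.astype(float)*1.4,0,255).astype(np.uint8)
cv2.imwrite("pics/crop0.png",c[:,:,::-1])
E
```

```text
(no output)
```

View pics/crop0.png

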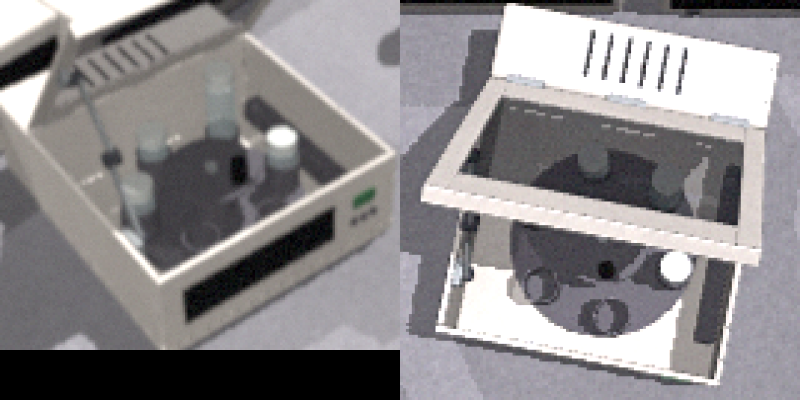

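Side crop: the tall bottle is at (220,70–130), the knob at (238,165), the knee at (113,157), the white-capped jar at (282,135), and two more jars at (150,130) and (135,190). Top crop: the knob top is at (606,270), the jar cap at (676,267), the front corners at (436,333) and (718,383), and the rear housing corners at (506,5) and (779,57).

```bash
cat > h.py <<'E'
from plant import *
import numpy as np, cv2
CAM={}
def cam(n):
    if n not in CAM: CAM[n]=snapshot(n)
    return CAM[n]
def ray(n,u,v):
    s=cam(n); f=210/np.tan(np.radians(s["vertical_fov"]/2)); E=s["extrinsics"]
    return E[:3,3],E[:3,:3]@np.array([(u-s["cx"])/f,-(v-s["cy"])/f,-1])
def onz(n,u,v,z):
    o,d=ray(n,u,v); return o+d*(z-o[2])/d[2]
def tri(u1,v1,u2,v2):
    o,d=ray("side",u1,v1);p,e=ray("top",u2,v2)
    A=np.c_[d,-e]; t=np.linalg.lstsq(A,p-o,rcond=None)[0]
    a,b=o+d*t[0],p+e*t[1]; return (a+b)/2,np.linalg.norm(a-b)
def proj(n,P):
    s=cam(n); f=210/np.tan(np.radians(s["vertical_fov"]/2)); E=s["extrinsics"]
    c=E[:3,:3].T@(np.array(P)-E[:3,3]); return s["cx"]-f*c[0]/c[2], s["cy"]+f*c[1]/c[2]
E
python3 - <<'E'
from h import *
np.set_printoptions(precision=4,suppress=True)
S=lambda x,y:(165+x/2.5,190+y/2.5)
T=lambda x,y:(200+(x-400)/2.963,130+y/2.963)
fl=onz("top",*T(436,333),.112);fr=onz("top",*T(718,383),.112)
rl=onz("top",*T(506,5),.112);rr=onz("top",*T(779,57),.112)
print(fl,fr,np.linalg.norm(fl-fr)); print(rl,rr,np.linalg.norm(rl-rr))
sfl=onz("side",*S(158,280),.112);sfr=onz("side",*S(392,153),.112)
print("side",sfl,sfr,np.linalg.norm(sfl-sfr))
print("depth",np.linalg.norm((fl+fr)/2-(rl+rr)/2))
yv=(fl-fr+rl-rr);yv[2]=0;yv/=np.linalg.norm(yv);xv=np.array([yv[1],-yv[0],0])
o=((fl+fr)/2+.134*xv+(rl+rr)/2-.225*xv)/2;o[2]=0
print("origin",o,"yaw",np.arctan2(xv[1],xv[0]))
loc=lambda p:((p-o)@xv,(p-o)@yv,p[2])
print("knob top", onz("top",*T(606,270),.108),loc(onz("top",*T(606,270),.108)))
print("knob side", loc(onz("side",*S(238,155),.108)))
print("jarcap",loc(onz("top",*T(676,267),.09)),loc(onz("side",*S(282,135),.09)))
print("tall side",loc(onz("side",*S(220,68),.148)))
print("jars",loc(onz("side",*S(151,130),.09)),loc(onz("side",*S(135,183),.09)))
p,e=tri(*S(113,157),*T(470,222));print("knee",p,e,loc(p))
k=2/2.8
tr=[onz("top",x*560/784,y*560/784,.024) for x,y in((515,351),(589,356),(584,431),(511,424))]
print("tray",np.mean(tr,0),[np.linalg.norm(tr[i]-tr[i-1]) for i in range(4)])
print(tr)
for x,y in((542,366),(579,373)): print("jar",onz("top",x*560/784,y*560/784,.072))
E
```

```text
[0.5211 0.2108 0.112 ] [ 0.4716 -0.0813  0.112 ] 0.2962521410512233
[0.8702 0.1445 0.112 ] [ 0.8158 -0.1461  0.112 ] 0.2957018681780597
side [0.5227 0.2098 0.112 ] [ 0.4663 -0.0766  0.112 ] 0.29189240550328294
depth 0.3527857243752252
origin [0.6249 0.04   0.    ] yaw -0.17648067344366666
knob top [0.5881 0.0355 0.108 ] (np.float64(-0.03542661082288965), np.float64(-0.010915405662194677), np.float64(0.1080000000000001))
knob side (np.float64(-0.032673340948442514), np.float64(-0.015104428194433247), np.float64(0.10799999999999998))
jarcap (np.float64(-0.017381825117323824), np.float64(-0.08261554324023432), np.float64(0.09000000000000008)) (np.float64(-0.02024705168426405), np.float64(-0.08380469758164932), np.float64(0.08999999999999997))
tall side (np.float64(0.05943052210168782), np.float64(-0.05897664008836314), np.float64(0.14800000000000002))
jars (np.float64(0.07782294851152197), np.float64(0.025856005548429477), np.float64(0.09000000000000008)) (np.float64(0.016271102751489977), np.float64(0.08538393626992104), np.float64(0.08999999999999986))
knee [0.6278 0.1678 0.1768] 0.0040492226108576005 (np.float64(-0.019525316805313407), np.float64(0.12639715333784923), np.float64(0.17679275364315505))
tray [ 0.4096 -0.3652  0.024 ] [np.float64(0.1684162615565114), np.float64(0.17332061368993154), np.float64(0.17310270197562705), np.float64(0.16898459655744774)]
[array([ 0.4999, -0.2857,  0.024 ]), array([ 0.4895, -0.4587,  0.024 ]), array([ 0.3171, -0.4422,  0.024 ]), array([ 0.3319, -0.2739,  0.024 ])]
jar [ 0.4661 -0.3358  0.072 ]
jar [ 0.451  -0.4187  0.072 ]
```

```bash
cat >> h.py <<'E'
from scipy.spatial.transform import Rotation as R
O=np.array([.625,.040,0]);YAW=-.176
RS=R.from_euler('z',YAW).as_matrix()
def w(p): return O+RS@np.array(p)
def loc(p): return RS.T@(np.array(p)-O)
def ori(lean,yaw=YAW):   # tool pointing down, leaning 'lean' rad towards yaw heading; tool x forward
    return R.from_euler('z',yaw)*R.from_euler('x',np.pi)*R.from_euler('y',lean)
def plan(target,lean,yaw=YAW,back=0.):
    """target: world TCP; back: metres behind it along tool z. Prints the turn, then shift (cm) after the turn"""
    s=get_state(); q=R.from_quat(s["eef_rot"]); T=ori(lean,yaw)
    t=np.array(target)-back*T.as_matrix()[:,2]
    print("t",round(s["clock"],2),"loc",loc(s["tool_pos"]).round(4),"F",s["contact_force"].round(1),"open",round(s["opening"]*8.81,2),"ff",round(s["finger_force"],1))
    print(" turn",(q.inv()*T).as_rotvec().round(3)," shift_cm",(T.as_matrix().T@(t-s["tool_pos"])*100).round(2), "| world target",t.round(3))
E
python3 - <<'E'
from h import *
k=w([-.0361,-.0117,.096]); print(k)
plan(k,.5,back=.15)
T=ori(.5).as_matrix();print(T.round(2))
E
```

```text
[0.58740909 0.03480159 0.096     ]
t 0.2 loc [-0.2943 -0.6888  0.2492] F [ 0.3 -0.9 -0.3] open 8.82 ff 0.0
 turn [-0.133  0.489  0.516]  shift_cm [ 15.31 -67.71  10.83] | world target [0.517 0.047 0.228]
[[ 0.86 -0.18  0.47]
 [-0.15 -0.98 -0.08]
 [ 0.48  0.   -0.88]]
```

Call:
send_rows(motion=[{"z": -2.5,"x": 3,"rz": 0.13,"jaw": 5},{"z": -2.5,"x": 3,"rz": 0.13,"jaw": 5},{"z": -2.5,"x": 3,"rz": 0.13,"jaw": 5},{"x": 3,"rz": 0.13,"jaw": 5},{"x": 3,"y": -3,"jaw": 5}])

```text
schema error: expected keys x, y, z, rx, ry, rz, jaw
```

Call:
send_rows(motion=[{"y": -4,"ry": 0.1,"jaw": 5},{"y": -5,"ry": 0.1,"jaw": 5},{"y": -5,"ry": 0.1,"jaw": 5},{"y": -5,"ry": 0.1,"jaw": 5},{"y": -5,"ry": 0.1,"jaw": 5}])

```text
schema error: expected keys x, y, z, rx, ry, rz, jaw
```

```bash
python3 - <<'E'
from h import *
plan(w([-.0361,-.0117,.096]),.5,back=.15); print(get_state()["q"].round(2))
E
```

```text
t 0.2 loc [-0.2943 -0.6888  0.2492] F [ 0.3 -0.9 -0.3] open 8.82 ff 0.0
 turn [-0.133  0.489  0.516]  shift_cm [ 15.31 -67.71  10.83] | world target [0.517 0.047 0.228]
[ 1.25  0.69 -0.19  1.57  0.16  0.9  -0.22]
```

All keys are required in every row.

Call:
send_rows(motion=[{"x": 3,"y": 0,"z": -2.5,"rx": 0,"ry": 0,"rz": 0.13,"jaw": 5},{"x": 3,"y": 0,"z": -2.5,"rx": 0,"ry": 0,"rz": 0.13,"jaw": 5},{"x": 3,"y": 0,"z": -2.5,"rx": 0,"ry": 0,"rz": 0.13,"jaw": 5},{"x": 3,"y": 0,"z": 0,"rx": 0,"ry": 0,"rz": 0.13,"jaw": 5},{"x": 3,"y": -3,"z": 0,"rx": 0,"ry": 0,"rz": 0,"jaw": 5}])

```text
clock: 0.7
tool_pos: [0.3664, -0.5468, 0.3253]
eef_rot: [0.996, -0.088, 0.0, 0.002]
contact_force: [-0.1, 0.6, -0.5]
opening: 0.576
finger_force: 0.0
```

Call:
send_rows(motion=[{"x": 0,"y": -4,"z": 0,"rx": 0,"ry": 0.1,"rz": 0,"jaw": 5},{"x": 0,"y": -5,"z": 0,"rx": 0,"ry": 0.1,"rz": 0,"jaw": 5},{"x": 0,"y": -5,"z": 0,"rx": 0,"ry": 0.1,"rz": 0,"jaw": 5},{"x": 0,"y": -5,"z": 0,"rx": 0,"ry": 0.1,"rz": 0,"jaw": 5},{"x": 0,"y": -5,"z": 0,"rx": 0,"ry": 0.1,"rz": 0,"jaw": 5}])

```text
clock: 1.2
tool_pos: [0.4069, -0.3056, 0.3254]
eef_rot: [0.965, -0.082, 0.248, 0.022]
contact_force: [3.3, 1.4, -0.3]
opening: 0.564
finger_force: 0.0
```

```bash
python3 - <<'E'
from h import *
plan(w([-.0361,-.0117,.096]),.5,back=.15); print(get_state()["q"].round(2))
E
```

```text
t 1.2 loc [-0.1542 -0.3784  0.3254] F [ 3.3  1.4 -0.3] open 4.97 ff 0.0
 turn [-0.001 -0.004  0.007]  shift_cm [ -0.63 -36.67  10.79] | world target [0.517 0.047 0.228]
[ 1.04  0.34 -0.45  2.19 -0.37  0.2  -0.75]
```

Call:
send_rows(motion=[{"x": 0,"y": -5,"z": 0,"rx": 0,"ry": 0,"rz": 0,"jaw": 5},{"x": 0,"y": -5,"z": 0,"rx": 0,"ry": 0,"rz": 0,"jaw": 5},{"x": 0,"y": -5,"z": 0,"rx": 0,"ry": 0,"rz": 0,"jaw": 5},{"x": 0,"y": -5,"z": 0,"rx": 0,"ry": 0,"rz": 0,"jaw": 5},{"x": 0,"y": -5,"z": 1,"rx": 0,"ry": 0,"rz": 0,"jaw": 5}])

```text
clock: 1.7
tool_pos: [0.4423, -0.1298, 0.3203]
eef_rot: [0.967, -0.081, 0.242, 0.02]
contact_force: [0.2, -0.2, 0.3]
opening: 0.566
finger_force: 0.0
```

Call:
send_rows(motion=[{"x": 0,"y": -5,"z": 2,"rx": 0,"ry": 0,"rz": 0,"jaw": 5},{"x": 0,"y": -5,"z": 3,"rx": 0,"ry": 0,"rz": 0,"jaw": 5},{"x": 0,"y": -2,"z": 3,"rx": 0,"ry": 0,"rz": 0,"jaw": 5},{"x": 0,"y": 0,"z": 2,"rx": 0,"ry": 0,"rz": 0,"jaw": 5},{"x": 0,"y": 0,"z": 0,"rx": 0,"ry": 0,"rz": 0,"jaw": 5}])

```text
clock: 2.2
tool_pos: [0.5028, -0.0634, 0.2778]
eef_rot: [0.972, -0.081, 0.22, 0.017]
contact_force: [-0.2, 0.4, 0.1]
opening: 0.568
finger_force: 0.0
```

```bash
python3 - <<'E'
from h import *
plan(w([-.0361,-.0117,.096]),.5); print(get_state()["q"].round(2))
a=cam("side")["img"];b=cam("top")["img"]
a=cv2.resize(a[150:330,165:365],(400,360),interpolation=3);b=cv2.resize(b[130:265,200:335],(400,400),interpolation=3)
c=np.zeros((400,800,3),np.uint8);c[:360,:400]=a;c[:,400:]=b
cv2.imwrite("pics/crop1.png",c[:,:,::-1])
E
```

```text
t 2.2 loc [-0.1022 -0.1232  0.2778] F [-0.2  0.4  0.1] open 5.01 ff 0.0
 turn [-0.008  0.055  0.008]  shift_cm [ -2.91 -11.15  19.13] | world target [0.587 0.035 0.096]
[-0.18  0.4   0.25  2.29 -1.    0.04 -0.72]
```

View pics/crop1.png

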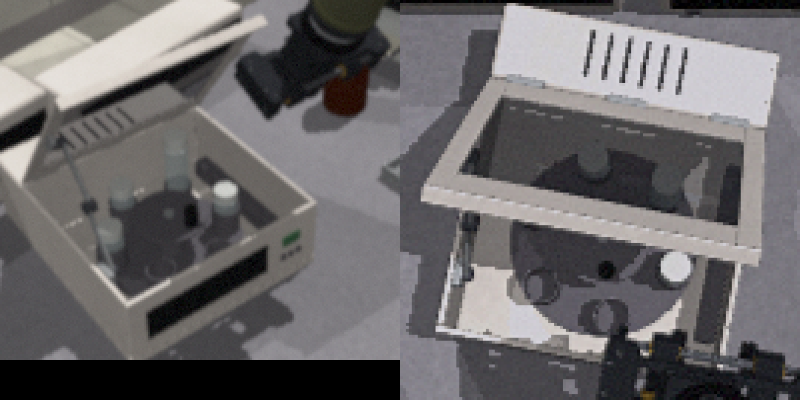

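The view shows the gripper still right of the tub, with the wrist stuck at its range end (q5 = -1.0, q6 = 0.04). The scene is undisturbed, with the knob at crop (606,270). I'll fit a quick kinematic model to plan wrist feasibility.

```bash
cat > kin.py <<'E'
from h import *
from scipy.optimize import least_squares
import itertools
def fk(q,s,p):
    Z=lambda a:R.from_euler('z',a);Y=lambda a:R.from_euler('y',a)
    h,a,b,L=p; T=Z(s[0]*q[0]); pos=np.array([0,0,h]); e=np.array([0,0,1.])
    T=T*Y(q[1]); pos=pos+T.apply(a*e); T=T*Z(s[1]*q[2])*Y(q[3]); pos=pos+T.apply(b*e)
    T=T*Z(s[2]*q[4])*Y(q[5])*Z(s[3]*q[6]); return pos+T.apply(L*e),T
E
python3 - <<'E'
from kin import *
D=[([1.25380626,.68987648,-.19453202,1.56620591,.15726758,.90250032,-.21511532],[.21456594,-.58644698,.24901436],[.984653,.17452,-.00018,-.00078])]
st=get_state(); D+=[([1.04,.34,-.45,2.19,-.37,.2,-.75],[.4069,-.3056,.3254],[.965,-.082,.248,.022]),(st["q"],st["tool_pos"],st["eef_rot"])]
best=[]
for s in itertools.product([-1,1],repeat=4):
    rel=[(R.from_quat(d[2]).inv()*fk(d[0],s,[.3,.4,.4,.2])[1]) for d in D]
    sp=max((rel[0].inv()*r).magnitude() for r in rel)
    f=least_squares(lambda p:np.concatenate([fk(d[0],s,p)[0]-d[1] for d in D]),[.3,.4,.4,.2])
    best.append((sp,s,f.x.round(4),f.cost**.5,rel[0].as_rotvec().round(2)))
for b in sorted(best,key=lambda b:b[0])[:3]: print(b)
E
```

```text
(0.0055006302825610235, (-1, -1, -1, -1), array([0.2556, 0.6198, 0.3042, 0.3055]), np.float64(0.051275319529057686), array([ 0.  , -0.  , -1.57]))
(0.1877322515221029, (1, 1, 1, -1), array([ 2.2317, -0.7711,  0.0352,  1.3415]), np.float64(0.38304725827304986), array([-0. ,  0. ,  2.7]))
(0.744639247905828, (-1, 1, -1, -1), array([-0.9906,  1.3116, -0.1998,  0.0344]), np.float64(0.20286176772413547), array([ 0.19, -0.18, -1.26]))
```

```bash
cat > kin.py <<'E'
from h import *
from scipy.optimize import least_squares
Z=lambda a:R.from_euler('z',a);Y=lambda a:R.from_euler('y',a)
def fk(q,p):
    h,a,b,L,e1,e2=p; T=Z(-q[0])*Y(q[1]); pos=np.array([0,0,h])+T.apply([0,0,a])
    T=T*Z(-q[2]); pos=pos+T.apply([e1,0,0]); T=T*Y(q[3]); pos=pos+T.apply([-e1,0,b])
    T=T*Z(-q[4]); T=T*Y(q[5]); pos=pos+T.apply([e2,0,0]); T=T*Z(-q[6]); return pos+T.apply([0,0,L]),T*Z(1.5708)
D=[([1.25380626,.68987648,-.19453202,1.56620591,.15726758,.90250032,-.21511532],[.21456594,-.58644698,.24901436]),
 ([1.04,.34,-.45,2.19,-.37,.2,-.75],[.4069,-.3056,.3254]),([-.18,.4,.25,2.29,-1.,.04,-.72],[.5028,-.0634,.2778])]
E
python3 - <<'E'
from kin import *
for mask in([1,1,1,1,0,0],[1,1,1,1,1,0],[1,1,1,1,1,1]):
    m=np.array(mask)
    f=least_squares(lambda p:np.concatenate([fk(d[0],p*m)[0]-d[1] for d in D]),[.3,.4,.4,.2,0,0])
    print((f.x*m).round(4),f.cost**.5, f.fun.round(3))
E
```

```text
[0.2526 0.6221 0.302  0.3056 0.     0.    ] 0.04927734263371071 [ 0.036  0.011 -0.01   0.012  0.024  0.007 -0.002  0.051  0.003]
[0.2039 0.5577 0.2696 0.2268 0.0431 0.    ] 0.047659088289319695 [ 0.036  0.017 -0.003  0.006  0.013  0.005  0.004  0.052 -0.002]
[ 0.2021  0.5383  0.2422  0.2378  0.0349 -0.0455] 0.03571651562380598 [ 0.04   0.019 -0.015  0.002 -0.005  0.01  -0.005  0.015  0.005]
```

```bash
sed -i 's/h,a,b,L,e1,e2=p; T=Z(-q\[0\])\*Y(q\[1\]); pos=np.array(\[0,0,h\])+T.apply(\[0,0,a\])/h,a,b,L,c,d,g=p; e1=e2=0; T=Z(-q[0])*Y(q[1]); pos=np.array([0,0,h])+T.apply([0,c,a])/; s/T=T\*Z(-q\[4\]); T=T/pos=pos+T.apply([0,d,0]); T=T*Z(-q[4]); pos=pos+T.apply([0,g,0]); T=T/' kin.py; python3 - <<'E'
from kin import *
for mask in([1,1,1,1,1,0,0],[1,1,1,1,1,1,0],[1,1,1,1,1,0,1],[1,1,1,1,1,1,1]):
    m=np.array(mask)
    f=least_squares(lambda p:np.concatenate([fk(d[0],p*m)[0]-d[1] for d in D]),[.3,.4,.4,.2,0,0,0])
    print((f.x*m).round(4),f.cost**.5, f.fun.round(3))
E
```

```text
[ 0.3403  0.5687  0.3456  0.3137 -0.0425  0.      0.    ] 0.009584493195923397 [ 0.003  0.001  0.002 -0.006  0.006  0.003  0.008  0.    -0.005]
[ 0.3414  0.5671  0.3412  0.3152 -0.0164 -0.027   0.    ] 0.0018265473862730374 [ 0.002  0.001 -0.001 -0.001 -0.001  0.001  0.    -0.001  0.   ]
[ 0.3558  0.5737  0.3364  0.3387 -0.0305  0.     -0.0166] 0.004839396360056674 [-0.003 -0.001  0.002 -0.     0.002  0.003  0.001  0.002 -0.004]
[ 0.3455  0.5688  0.3395  0.322  -0.0181 -0.0218 -0.0047] 0.0011198951186757503 [ 0.     0.    -0.    -0.    -0.001  0.001 -0.    -0.    -0.001]
```

```bash
cat >> kin.py <<'E'
P=[.3414,.5671,.3412,.3152,-.0164,-.027,0]
LO=np.array([-3.01,-.46,-1.47,.13,-1,.04,-2.66]);HI=np.array([3.01,2.08,1.51,2.56,4.14,2.09,2.66])
rng=np.random.default_rng(0)
def ik(t,T,n=30,seeds=None):
    out=[]
    for i in range(n):
        x0=LO+(HI-LO)*rng.uniform(.1,.9,7) if seeds is None else seeds+rng.normal(0,.05,7)
        def f(q):
            p,r=fk(q,P); return np.r_[(p-t)*10,(T.inv()*r).as_rotvec()*3]
        s=least_squares(f,np.clip(x0,LO+.01,HI-.01),bounds=(LO,HI),xtol=1e-8)
        if s.cost<1e-6: out.append((np.min(np.minimum(s.x-LO,HI-s.x)),s.x))
    return sorted(out,key=lambda o:-o[0])
E
python3 - <<'E'
from kin import *
np.set_printoptions(precision=2,suppress=True)
for name,p in(("knob",[-.036,-.012,.096]),("bottle rear",[.015,-.084,.13]),("bottle front",[-.077,-.036,.13]),("lift",[-.077,-.036,.245]),("knee",[-.025,.127,.18])):
  for lean in(0,.3,.5,.65):
    for spin in(0,np.pi):
      o=ik(w(p),ori(lean)*Z(spin),16); print(name,lean,round(spin,1),len(o),*[ (round(a,2),x) for a,x in o[:2]])
E
```

```text
Still running in the background as job /tmp/bash_jobs.1000/6f5b7ccf2207 (pid 772). You'll get a notice when it ends.
```

```bash
cat /tmp/bash_jobs.1000/6f5b7ccf2207/stdout; kill -- -$(cat /tmp/bash_jobs.1000/6f5b7ccf2207/pid); nproc
```

```text
4
```

```bash
cat >> kf.py <<'E'
from scipy.spatial.transform import Rotation as RR
def jac(q):
    p,r=fk(q); J=np.zeros((6,7))
    for i in range(7):
        d=q.copy(); d[i]+=1e-5; p2,r2=fk(d); J[:3,i]=(p2-p)/1e-5; J[3:,i]=RR.from_matrix(r2@r.T).as_rotvec()/1e-5
    return J
def sim(q,rows,lam=1e-4):
    q=np.array(q,float); t,T=fk(q); tr=[]
    for x,y,z,rx,ry,rz in rows:
        t=t+T@(np.array([x,y,z])/100); T=T@RR.from_rotvec([rx,ry,rz]).as_matrix()
        for _ in range(12):
            p,r=fk(q); e=np.r_[t-p,RR.from_matrix(T@r.T).as_rotvec()]
            J=jac(q); free=np.ones(7,bool)
            for _k in range(3):
                Jf=J*free; dq=Jf.T@np.linalg.solve(Jf@Jf.T+lam*np.eye(6),e)
                bad=((q+dq<LO-1e-6)|(q+dq>HI+1e-6))&free
                if not bad.any(): break
                free&=~bad
            q=np.clip(q+np.clip(dq,-.06,.06),LO,HI)
        p,r=fk(q); t,T=p,r; tr.append((q.copy(),np.linalg.norm(e)))
    return q,tr
E
cat > t.py <<'E'
from kf import *
np.set_printoptions(precision=2,suppress=True)
q=[1.254,.689,-.195,1.565,.157,.902,-.215]
r1=[(3,0,-2.5,0,0,.13)]*3+[(3,0,0,0,0,.13),(3,-3,0,0,0,0)]+[(0,-4,0,0,.1,0)]+[(0,-5,0,0,.1,0)]*4
q,_=sim(q,r1);print(q,"meas [1.04 .34 -.45 2.19 -.37 .2 -.75]")
r2=[(0,-5,0,0,0,0)]*4+[(0,-5,1,0,0,0),(0,-5,2,0,0,0),(0,-5,3,0,0,0),(0,-2,3,0,0,0),(0,0,2,0,0,0)]
q,tr=sim(q,r2);print(q,fk(q)[0])
q0=np.array([-.18,.4,.25,2.29,-1.,.04,-.72])
for n in (6,10):
    q,tr=sim(q0,[(0,0,0,0,-.08,0)]*n); print(n,q,fk(q)[0].round(3))
E
timeout 60 python3 t.py
```

```text
[ 0.98  0.34 -0.37  2.18 -0.52  0.22 -0.6 ] meas [1.04 .34 -.45 2.19 -.37 .2 -.75]
[-0.63  0.49  0.49  2.23 -0.84  0.04 -1.15] [0.54 0.06 0.27]
6 [-0.38  0.61  0.72  1.87 -0.5   0.89 -1.15] [ 0.5  -0.06  0.28]
10 [-0.29  0.76  0.69  1.6  -0.41  1.31 -1.23] [ 0.5  -0.06  0.28]
```

Call:
send_rows(motion=[{"x": -1,"y": 0,"z": -2,"rx": 0,"ry": -0.08,"rz": 0,"jaw": 5},{"x": -1,"y": 0,"z": -2,"rx": 0,"ry": -0.08,"rz": 0,"jaw": 5},{"x": -1,"y": 0,"z": -2,"rx": 0,"ry": -0.08,"rz": 0,"jaw": 5},{"x": 0,"y": 0,"z": -1,"rx": 0,"ry": -0.08,"rz": 0,"jaw": 5},{"x": 0,"y": 0,"z": 0,"rx": 0,"ry": -0.08,"rz": 0,"jaw": 5}])

```text
clock: 2.8
tool_pos: [0.4621, -0.0587, 0.3197]
eef_rot: [0.995, -0.084, 0.05, 0.001]
contact_force: [1.4, 0.9, 0.2]
opening: 0.566
finger_force: 0.0
```

```bash
cat > t.py <<'E'
from kf import *
from h import w,ori,get_state,plan,loc
np.set_printoptions(precision=3,suppress=True)
q=get_state()["q"]; print(q,fk(q)[0],get_state()["tool_pos"])
p,T=fk(q); d=q.copy(); d[4]+=.14; p2,T2=fk(d)
print("row shift cm",T.T@(p2-p)*100,"turn",RR.from_matrix(T.T@T2).as_rotvec())
for k in range(0,26,5):
    d=q.copy(); d[4]+=.14*k; a,b=fk(d); print(k,d[4].round(2),loc(a),"zdir",b[:,2])
t=w([-.0361,-.0117,.096]);G=ori(.5).as_matrix()@Z(np.pi); t=t-.15*G[:,2]
print("IK from there",ik(t,G,d,200))
E
timeout 60 python3 t.py
```

```text
[-0.585  0.486  0.95   2.043 -0.596  0.787 -1.028] [ 0.46  -0.054  0.32 ] [ 0.462 -0.059  0.32 ]
row shift cm [-1.479  2.747 -0.155] turn [-0.085 -0.051 -0.099]
0 -0.6 [-0.146 -0.121  0.32 ] zdir [ 0.1   -0.009 -0.995]
5 0.1 [-0.191 -0.264  0.351] zdir [-0.119 -0.431 -0.894]
10 0.8 [-0.158 -0.378  0.448] zdir [-0.082 -0.805 -0.587]
15 1.5 [-0.064 -0.41   0.565] zdir [ 0.194 -0.957 -0.217]
20 2.2 [ 0.048 -0.344  0.646] zdir [ 0.58  -0.813  0.041]
25 2.9 [ 0.125 -0.212  0.654] zdir [ 0.894 -0.443  0.066]
IK from there None
```

```bash
cat > t.py <<'E'
from kf import *
from h import w,ori,get_state,loc
np.set_printoptions(precision=2,suppress=True)
q=get_state()["q"]
kn=w([-.0361,-.0117,.096])
def rows_to(q,qg,n):
    out=[];p,T=fk(q)
    for k in range(1,n+1):
        a,b=fk(q+(qg-q)*k/n); out.append(np.r_[T.T@(a-p)*100,RR.from_matrix(T.T@b).as_rotvec()]); p,T=a,b
    return out
for sp,seeds in((0,[[-.86,1.45,.38,1.59,.93,1.3,-.52],[-.77,1.39,.45,1.72,1.12,1.13,-.64]]),(np.pi,[[.63,1.31,-.9,1.4,.03,1.09,-1.45],[-.33,1.13,.49,1.2,-.1,1.35,-1.81],[-.2,.8,0,2.2,3,.5,-1.6]])):
  G=ori(.5).as_matrix()@Z(sp); t=kn-.15*G[:,2]
  for s in seeds:
    g=ik(t,G,np.array(s),150)
    if g is None: print(sp,"none");continue
    n=int(np.ceil(np.abs(g-q).max()/.12)); rows=rows_to(q,g,n)
    qe,tr=sim(q,rows); 
    print(sp,"goal",g,"n",n,"simend",qe,"err",np.linalg.norm(fk(qe)[0]-t).round(3),"zmin",min(fk(q+(g-q)*k/n)[0][2] for k in range(n)).round(2))
    # then advance to knob
    q2,_=sim(qe,[(0,0,3,0,0,0)]*5); print("   at knob",q2,np.linalg.norm(fk(q2)[0]-kn).round(3))
E
timeout 100 python3 t.py
```

```text
0 goal [-0.96  1.33  0.43  1.76  0.87  1.46 -0.51] n 13 simend [-1.12  1.46  0.77  1.77  0.66  1.2  -0.27] err 0.0 zmin 0.24
   at knob [-0.95  1.49  0.89  1.95  0.88  0.9  -0.45] 0.211
0 goal [-1.    1.24  0.41  1.91  0.97  1.28 -0.65] n 14 simend [-1.22  1.43  0.86  1.92  0.69  0.91 -0.33] err 0.0 zmin 0.24
   at knob [-1.02  1.53  1.03  2.03  0.94  0.56 -0.53] 0.19
3.141592653589793 goal [ 0.71  1.17 -1.    1.53 -0.1   1.22 -1.51] n 17 simend [ 0.1   1.01  0.29  1.57 -0.89  1.64 -0.64] err 0.0 zmin 0.15
   at knob [ 0.03  1.03  0.07  1.83 -0.99  1.27 -0.57] 0.193
3.141592653589793 goal [-0.45  0.96  0.46  1.36 -0.15  1.55 -1.84] n 7 simend [-0.6   1.08  0.88  1.37 -0.38  1.61 -1.55] err 0.0 zmin 0.24
   at knob [-0.62  1.16  0.83  1.73 -0.47  1.21 -1.44] 0.162
3.141592653589793 goal [-0.47  0.54  0.25  2.36  2.71  0.21 -1.59] n 28 simend [-0.43  0.53  0.16  2.33  2.47  0.25 -1.44] err 0.02 zmin 0.24
   at knob [-0.22  0.84 -0.03  2.21  2.62  0.47 -1.53] 0.025
```

```bash
cat > fix.py <<'E'
s=open('kf.py').read()
s=s.replace(".5*sum(np.cross(r[:,i],T[:,i]) for i in range(3))","__import__('scipy.spatial.transform',fromlist=['x']).Rotation.from_matrix(T@r.T).as_rotvec()")
open('kf.py','w').write(s)
E
python3 fix.py; cat > t.py <<'E'
from kf import *
from h import w,ori,get_state,loc
np.set_printoptions(precision=2,suppress=True)
from multiprocessing import Pool
def job(a):
    name,p,lean,sp=a; G=ori(lean).as_matrix()@Z(sp); t=w(p)
    if name=="wp": t=t-.15*G[:,2]
    g=np.random.default_rng(1); o=[]
    for _ in range(14):
        x=LO+(HI-LO)*g.uniform(.15,.85,7); x[2]*=.4
        q=ik(t,G,x,60)
        if q is not None and not any(np.abs(q-k[1]).max()<.5 for k in o): o.append((np.minimum(q-LO,HI-q).min().round(2),q))
    return a,sorted(o,key=lambda k:-k[0])[:3]
J=[(n,p,l,s) for n,p in(("wp",[-.036,-.012,.096]),("knob",[-.036,-.012,.096]),("brear",[.015,-.084,.13]),("bfront",[-.077,-.036,.13]),("knee",[-.025,.127,.18])) for l in(.5,) for s in(0,np.pi)]
with Pool(4) as P_:
    for a,o in P_.imap(job,J): print(a[0],a[2],round(a[3],1),*[f"\n   {m} {q}" for m,q in o],flush=True)
E
timeout 150 python3 t.py
```

```text
wp 0.5 0 
   0.21 [-0.34  0.52  0.04  2.35  2.29  0.27  1.97] 
   0.16 [-0.53  0.55  0.34  2.36  2.97  0.2   1.3 ] 
   0.13 [ 0.24  0.64 -0.89  2.33  1.72  0.76  2.53]
wp 0.5 3.1 
   0.23 [ 0.23  0.63 -0.88  2.33  1.72  0.75 -0.62] 
   0.21 [-0.25  0.52 -0.1   2.35  2.11  0.33 -1.  ] 
   0.17 [-0.6   0.57  0.47  2.37  3.34  0.21 -2.21]
knob 0.5 0 
   0.32 [-0.12  0.85 -0.19  2.24  2.45  0.53  1.88] 
   0.31 [-0.34  0.87  0.18  2.25  2.98  0.44  1.3 ] 
   0.3 [-0.52  0.93  0.49  2.26  3.5   0.49  0.74]
knob 0.5 3.1 
   0.33 [ 0.11  0.91 -0.57  2.23  2.15  0.74 -0.89] 
   0.31 [-0.21  0.85 -0.05  2.25  2.63  0.48 -1.46] 
   0.25 [-0.52  0.93  0.49  2.26  3.5   0.49 -2.41]
brear 0.5 0 
   0.29 [ 0.02  0.79 -0.11  2.14  2.54  0.33  1.97] 
   0.17 [-0.41  0.91  0.63  2.16  3.97  0.49  0.43] 
   0.0 [ 0.38  0.89 -0.74  2.12  1.97  0.69  2.66]
brear 0.5 3.1 
   0.37 [ 0.55  1.03 -1.1   2.11  1.88  0.99 -0.3 ] 
   0.36 [ 0.12  0.8  -0.28  2.13  2.3   0.4  -0.9 ] 
   0.29 [-0.26  0.83  0.35  2.15  3.57  0.33 -2.27]
bfront 0.5 0 
   0.21 [ 0.31  0.92 -0.94  2.35  1.99  0.98  2.4 ] 
   0.19 [-0.07  0.77 -0.25  2.37  2.45  0.58  1.88] 
   0.18 [-0.43  0.82  0.36  2.38  3.28  0.5   1.01]
bfront 0.5 3.1 
   0.2 [ 0.12  0.81 -0.57  2.36  2.19  0.73 -0.98] 
   0.2 [ 0.44  1.09 -1.27  2.34  1.88  1.27 -0.59] 
   0.19 [-0.18  0.77 -0.07  2.37  2.66  0.52 -1.48]
knee 0.5 0 
   0.01 [-0.06  0.8  -0.7   1.99  1.59  0.78  2.65]
knee 0.5 3.1 
   0.57 [-0.14  0.77 -0.57  1.99  1.58  0.68 -0.51] 
   0.31 [ 0.14  0.98 -1.16  1.98  1.65  1.17 -0.44] 
   0.02 [-0.68  0.75  0.34  2.02  1.64  0.06 -0.7 ]
```

```bash
cat > t.py <<'E'
from kf import *
from h import w,ori,get_state,loc
np.set_printoptions(precision=2,suppress=True)
q=get_state()["q"]
kn=w([-.0361,-.0117,.096]); G=ori(.5).as_matrix()@Z(np.pi); t=kn-.15*G[:,2]
g=ik(t,G,np.array([-.25,.52,-.1,2.35,2.11,.33,-1.]),100); print("goal",g)
n=20; rows=[];p,T=fk(q)
for k in range(1,n+1):
    qq=q+(g-q)*k/n; a,b=fk(qq); r=np.round(np.r_[T.T@(a-p)*100,RR.from_matrix(T.T@b).as_rotvec()],2); rows.append(r)
    p=p+T@r[:3]/100; T=T@RR.from_rotvec(r[3:]).as_matrix()
qe,tr=sim(q,rows)
for k in range(0,n,3): print(k,tr[k][0],tr[k][1].round(3),loc(fk(tr[k][0])[0]),fk(tr[k][0])[1][:,2])
print("end",qe,loc(fk(qe)[0]),loc(t)); q2,tr=sim(qe,[(0,0,3,0,0,0)]*5); print("knob",q2,np.linalg.norm(fk(q2)[0]-kn))
for r in rows: print("{"+", ".join(f'"{k}": {v:g}' for k,v in zip(("x","y","z","rx","ry","rz"),r))+', "jaw": 5},')
E
timeout 100 python3 t.py
```

```text
goal [-0.25  0.52 -0.1   2.35  2.11  0.33 -1.  ]
0 [-0.6   0.51  0.96  2.06 -0.51  0.78 -0.96] 0.0 [-0.16 -0.14  0.31] [ 0.03 -0.07 -1.  ]
3 [-0.63  0.57  0.98  2.11 -0.27  0.71 -0.75] 0.0 [-0.19 -0.19  0.29] [-0.08 -0.27 -0.96]
6 [-0.66  0.61  0.96  2.16 -0.05  0.56 -0.55] 0.0 [-0.18 -0.22  0.29] [-0.06 -0.45 -0.89]
9 [-0.69  0.65  0.93  2.21  0.16  0.38 -0.35] 0.0 [-0.15 -0.22  0.28] [ 0.07 -0.54 -0.84]
12 [-0.71  0.66  0.88  2.26  0.36  0.16 -0.16] 0.0 [-0.11 -0.19  0.27] [ 0.25 -0.52 -0.82]
15 [-0.58  0.57  0.53  2.3   1.74  0.18 -1.16] 0.001 [-0.09 -0.12  0.25] [ 0.4  -0.38 -0.84]
18 [-0.38  0.52  0.13  2.34  2.16  0.27 -1.18] 0.0 [-0.1  -0.04  0.23] [ 0.47 -0.16 -0.87]
end [-0.35  0.52  0.04  2.35  2.26  0.28 -1.15] [-0.11 -0.01  0.23] [-0.11 -0.01  0.23]
knob [-0.14  0.85 -0.16  2.24  2.48  0.52 -1.3 ] 0.0008013967665813265
{"x": -1.84, "y": 1.7, "z": 0.9, "rx": -0.07, "ry": -0.06, "rz": -0.12, "jaw": 5},
{"x": -1.57, "y": 1.49, "z": 0.83, "rx": -0.07, "ry": -0.05, "rz": -0.13, "jaw": 5},
{"x": -1.3, "y": 1.31, "z": 0.76, "rx": -0.06, "ry": -0.05, "rz": -0.13, "jaw": 5},
{"x":
[... 710 characters left out ...]
: 0.01, "rz": -0.15, "jaw": 5},
{"x": 1.4, "y": 1.45, "z": -0.03, "rx": -0.06, "ry": 0.01, "rz": -0.15, "jaw": 5},
{"x": 1.54, "y": 1.6, "z": -0.09, "rx": -0.06, "ry": 0.02, "rz": -0.15, "jaw": 5},
{"x": 1.65, "y": 1.78, "z": -0.15, "rx": -0.07, "ry": 0.02, "rz": -0.15, "jaw": 5},
{"x": 1.71, "y": 1.95, "z": -0.18, "rx": -0.07, "ry": 0.02, "rz": -0.15, "jaw": 5},
{"x": 1.75, "y": 2.12, "z": -0.22, "rx": -0.07, "ry": 0.02, "rz": -0.15, "jaw": 5},
{"x": 1.74, "y": 2.31, "z": -0.25, "rx": -0.07, "ry": 0.03, "rz": -0.15, "jaw": 5},
{"x": 1.7, "y": 2.46, "z": -0.26, "rx": -0.08, "ry": 0.02, "rz": -0.15, "jaw": 5},
{"x": 1.61, "y": 2.62, "z": -0.27, "rx": -0.07, "ry": 0.02, "rz": -0.14, "jaw": 5},
```

Call:
send_rows(motion=[{"x": -1.8,"y": 1.7,"z": 0.9,"rx": -0.07,"ry": -0.06,"rz": -0.11,"jaw": 5},{"x": -1.6,"y": 1.5,"z": 0.8,"rx": -0.07,"ry": -0.05,"rz": -0.12,"jaw": 5},{"x": -1.3,"y": 1.3,"z": 0.8,"rx": -0.06,"ry": -0.05,"rz": -0.12,"jaw": 5},{"x": -1.0,"y": 1.2,"z": 0.7,"rx": -0.06,"ry": -0.04,"rz": -0.13,"jaw": 5},{"x": -0.7,"y": 1.1,"z": 0.6,"rx": -0.06,"ry": -0.04,"rz": -0.13,"jaw": 5}])

```text
clock: 3.3
tool_pos: [0.4012, -0.131, 0.2882]
eef_rot: [0.96, 0.214, -0.087, 0.158]
contact_force: [-0.2, 0.4, 0.0]
opening: 0.572
finger_force: 0.0
```

Call:
send_rows(motion=[{"x": -0.4,"y": 1,"z": 0.5,"rx": -0.06,"ry": -0.02,"rz": -0.13,"jaw": 5},{"x": -0.1,"y": 1,"z": 0.4,"rx": -0.05,"ry": -0.02,"rz": -0.13,"jaw": 5},{"x": 0.2,"y": 1,"z": 0.3,"rx": -0.06,"ry": -0.02,"rz": -0.13,"jaw": 5},{"x": 0.5,"y": 1,"z": 0.2,"rx": -0.05,"ry": -0.01,"rz": -0.13,"jaw": 5},{"x": 0.8,"y": 1.1,"z": 0.2,"rx": -0.06,"ry": 0,"rz": -0.13,"jaw": 5}])

```text
clock: 3.8
tool_pos: [0.4392, -0.1636, 0.2834]
eef_rot: [0.808, 0.514, -0.135, 0.256]
contact_force: [-0.5, -0.1, 0.1]
opening: 0.568
finger_force: 0.0
```

```bash
cat > tgo.py <<'E'
# plan joint-space detour to a waypoint; usage: go(target_world_tcp, G, seed, n)
from kf import *
from h import w,ori,get_state,loc
np.set_printoptions(precision=2,suppress=True)
def go(t,G,seed,n):
    q=get_state()["q"]; g=ik(t,G,np.array(seed),150); print("q",q,"goal",g)
    rows=[];p,T=fk(q)
    for k in range(1,n+1):
        a,b=fk(q+(g-q)*k/n); rv=RR.from_matrix(T.T@b).as_rotvec(); m=np.linalg.norm(rv); rv*=min(1,.148/m)
        r=np.r_[np.round(T.T@(a-p)*100,1),np.round(rv,2)]; rows.append(r)
        p=p+T@r[:3]/100; T=T@RR.from_rotvec(r[3:]).as_matrix()
    qe,tr=sim(q,rows)
    for k in range(0,n,4): print(k,tr[k][0],tr[k][1].round(3),loc(fk(tr[k][0])[0]),fk(tr[k][0])[1][:,2])
    print("end",qe,loc(fk(qe)[0]),loc(t),"roterr",RR.from_matrix(G.T@fk(qe)[1]).magnitude().round(3))
    for r in rows: print(r.tolist())
E
cat > t.py <<'E'
from tgo import *
kn=w([-.0361,-.0117,.096]); G=ori(.5).as_matrix()@Z(np.pi)
go(kn-.15*G[:,2],G,[-.25,.52,-.1,2.35,2.11,.33,-1.],15)
E
timeout 100 python3 t.py
```

```text
q [-0.69  0.66  0.94  2.19  0.16  0.4  -0.47] goal [-0.25  0.52 -0.1   2.35  2.11  0.33 -1.  ]
0 [-0.67  0.67  0.91  2.2   0.2   0.39 -0.42] 0.0 [-0.15 -0.23  0.28] [ 0.04 -0.56 -0.83]
4 [-0.66  0.68  0.83  2.25  0.4   0.26 -0.21] 0.0 [-0.14 -0.21  0.25] [ 0.12 -0.55 -0.82]
8 [-0.68  0.69  0.78  2.3   0.6   0.07 -0.03] 0.0 [-0.11 -0.16  0.23] [ 0.27 -0.46 -0.85]
12 [-0.42  0.55  0.21  2.33  1.99  0.26 -1.07] 0.0 [-0.1  -0.07  0.22] [ 0.42 -0.24 -0.87]Traceback (most recent call last):
  File "t.py", line 3, in <module>
    go(kn-.15*G[:,2],G,[-.25,.52,-.1,2.35,2.11,.33,-1.],15)
    ~~^^^^^^^^^^^^^^^^^^^^^^^^^^^^^^^^^^^^^^^^^^^^^^^^^^^^^
  File "tgo.py", line 14, in go
    print("end",qe,loc(fk(qe)[0]),loc(t),"roterr",RR.from_matrix(G.T@fk(qe)[1]).magnitude().round(3))
                                                  ^^^^^^^^^^^^^^^^^^^^^^^^^^^^^^^^^^^^^^^^^^^^^^^
AttributeError: 'float' object has no attribute 'round'
```

```bash
sed -i 's/.magnitude().round(3)/.magnitude()/; s/def go(t,G,seed,n):/def go(t,G,seed,n,via=None):/; s/a,b=fk(q+(g-q)\*k\/n);/s=k\/n; a,b=fk((1-s)*q+s*g if via is None else (1-s)**2*q+2*s*(1-s)*np.array(via)+s*s*g);/' tgo.py
cat > t.py <<'E'
from tgo import *
kn=w([-.0361,-.0117,.096]); G=ori(.5).as_matrix()@Z(np.pi)
go(kn-.15*G[:,2],G,[-.25,.52,-.1,2.35,2.11,.33,-1.],15,[-.5,.6,.4,2.27,1.2,.8,-.75])
E
timeout 100 python3 t.py
```

```text
q [-0.69  0.66  0.94  2.19  0.16  0.4  -0.47] goal [-0.25  0.52 -0.1   2.35  2.11  0.33 -1.  ]
0 [-0.68  0.67  0.92  2.2   0.21  0.44 -0.41] 0.0 [-0.17 -0.23  0.28] [-0.01 -0.57 -0.82]
4 [-0.72  0.74  0.93  2.25  0.46  0.39 -0.22] 0.0 [-0.17 -0.25  0.28] [ 0.   -0.67 -0.74]
8 [-0.78  0.78  0.99  2.3   0.71  0.08 -0.08] 0.0 [-0.11 -0.2   0.26] [ 0.25 -0.62 -0.74]
12 [-0.49  0.56  0.31  2.33  2.05  0.3  -1.19] 0.0 [-0.08 -0.08  0.24] [ 0.47 -0.31 -0.83]
end [-0.35  0.52  0.05  2.35  2.3   0.29 -1.26] [-0.1  -0.01  0.23] [-0.11 -0.01  0.23] roterr 0.07335852944440083
[-0.6, -1.6, 0.4, 0.04, -0.04, -0.13]
[-0.5, -1.0, 0.4, 0.02, -0.04, -0.12]
[-0.4, -0.3, 0.3, 0.01, -0.04, -0.12]
[-0.3, 0.2, 0.1, -0.02, -0.03, -0.12]
[-0.2, 0.8, 0.1, -0.03, -0.03, -0.12]
[-0.1, 1.3, -0.0, -0.05, -0.03, -0.11]
[0.1, 1.7, -0.1, -0.06, -0.02, -0.1]
[0.3, 2.1, -0.3, -0.07, -0.01, -0.1]
[0.5, 2.4, -0.3, -0.08, -0.0, -0.1]
[0.7, 2.7, -0.4, -0.09, -0.0, -0.09]
[0.9, 3.0, -0.5, -0.1, 0.01, -0.09]
[1.1, 3.1, -0.6, -0.1, 0.01, -0.09]
[1.3, 3.2, -0.7, -0.11, 0.03, -0.08]
[1.6, 3.2, -0.7, -0.1, 0.03, -0.09]
[1.9, 3.3, -0.8, -0.11, 0.04, -0.09]
```

Call:
send_rows(motion=[{"x": -0.6,"y": -1.6,"z": 0.4,"rx": 0.04,"ry": -0.04,"rz": -0.13,"jaw": 5},{"x": -0.5,"y": -1,"z": 0.4,"rx": 0.02,"ry": -0.04,"rz": -0.12,"jaw": 5},{"x": -0.4,"y": -0.3,"z": 0.3,"rx": 0.01,"ry": -0.04,"rz": -0.12,"jaw": 5},{"x": -0.3,"y": 0.2,"z": 0.1,"rx": -0.02,"ry": -0.03,"rz": -0.12,"jaw": 5},{"x": -0.2,"y": 0.8,"z": 0.1,"rx": -0.03,"ry": -0.03,"rz": -0.12,"jaw": 5}])

```text
clock: 4.3
tool_pos: [0.4164, -0.178, 0.2772]
eef_rot: [0.604, 0.711, -0.275, 0.232]
contact_force: [-0.1, -0.2, -0.0]
opening: 0.566
finger_force: 0.0
```

Call:
send_rows(motion=[{"x": -0.1,"y": 1.3,"z": 0,"rx": -0.05,"ry": -0.03,"rz": -0.11,"jaw": 5},{"x": 0.1,"y": 1.7,"z": -0.1,"rx": -0.06,"ry": -0.02,"rz": -0.1,"jaw": 5},{"x": 0.3,"y": 2.1,"z": -0.3,"rx": -0.07,"ry": -0.01,"rz": -0.1,"jaw": 5},{"x": 0.5,"y": 2.4,"z": -0.3,"rx": -0.08,"ry": 0,"rz": -0.1,"jaw": 5},{"x": 0.7,"y": 2.7,"z": -0.4,"rx": -0.09,"ry": 0,"rz": -0.09,"jaw": 5}])

```text
clock: 4.8
tool_pos: [0.4912, -0.1363, 0.264]
eef_rot: [0.384, 0.853, -0.231, 0.269]
contact_force: [-0.2, -0.1, -0.6]
opening: 0.571
finger_force: 0.0
```

Call:
send_rows(motion=[{"x": 0.9,"y": 3,"z": -0.5,"rx": -0.1,"ry": 0.01,"rz": -0.09,"jaw": 5},{"x": 1.1,"y": 3.1,"z": -0.6,"rx": -0.1,"ry": 0.01,"rz": -0.09,"jaw": 5},{"x": 1.3,"y": 3.2,"z": -0.7,"rx": -0.11,"ry": 0.03,"rz": -0.08,"jaw": 5},{"x": 1.6,"y": 3.2,"z": -0.7,"rx": -0.1,"ry": 0.03,"rz": -0.09,"jaw": 5},{"x": 1.9,"y": 3.3,"z": -0.8,"rx": -0.11,"ry": 0.04,"rz": -0.09,"jaw": 5}])

```text
clock: 5.3
tool_pos: [0.5155, -0.0249, 0.2319]
eef_rot: [0.211, 0.942, -0.1, 0.24]
contact_force: [0.2, -1.2, -1.7]
opening: 0.57
finger_force: 0.0
```

```bash
sed -i 's/def plan(target,lean,yaw=YAW,back=0.):/def plan(target,lean,yaw=YAW,back=0.,spin=np.pi):/; s/T=ori(lean,yaw)$/T=ori(lean,yaw)*R.from_euler("z",spin); print("q",s["q"].round(2))/' h.py; python3 - <<'E'
from h import *
plan(w([-.0361,-.0117,.096]),.5,back=.15)
E
```

```text
q [-0.54  0.57  0.4   2.32  1.93  0.19 -1.02]
t 5.3 loc [-0.0965 -0.0831  0.2319] F [ 0.2 -1.2 -1.7] open 5.02 ff 0.0
 turn [-0.216  0.007 -0.21 ]  shift_cm [ 1.22  7.14 -0.18] | world target [0.517 0.047 0.228]
```

Call:
send_rows(motion=[{"x": 0.2,"y": 1.5,"z": 0,"rx": -0.07,"ry": 0,"rz": -0.07,"jaw": 5},{"x": 0.2,"y": 1.5,"z": 0,"rx": -0.07,"ry": 0,"rz": -0.07,"jaw": 5},{"x": 0.2,"y": 1.5,"z": 0,"rx": -0.07,"ry": 0,"rz": -0.07,"jaw": 5},{"x": 0.2,"y": 1.5,"z": 0,"rx": 0,"ry": 0,"rz": 0,"jaw": 5},{"x": 0,"y": 1,"z": 0,"rx": 0,"ry": 0,"rz": 0,"jaw": 5}])

```text
clock: 5.8
tool_pos: [0.5291, 0.0407, 0.2249]
eef_rot: [0.089, 0.964, -0.027, 0.249]
contact_force: [-0.6, -0.4, 0.3]
opening: 0.563
finger_force: 0.0
```

```bash
python3 - <<'E'
from h import *
plan(w([-.0361,-.0117,.096]),.5)
E
```

```text
q [-0.32  0.54  0.03  2.33  2.22  0.28 -1.11]
t 5.8 loc [-0.0945 -0.0161  0.2249] F [-0.6 -0.4  0.3] open 4.96 ff 0.0
 turn [-0.012  0.006 -0.005]  shift_cm [ 1.05  0.44 14.11] | world target [0.587 0.035 0.096]
```

Advance onto the knob and close lightly.

Call:
send_rows(motion=[{"x": 0.5,"y": 0.2,"z": 2,"rx": 0,"ry": 0,"rz": 0,"jaw": 5},{"x": 0.5,"y": 0.2,"z": 3,"rx": 0,"ry": 0,"rz": 0,"jaw": 5},{"x": 0,"y": 0,"z": 3,"rx": 0,"ry": 0,"rz": 0,"jaw": 5},{"x": 0,"y": 0,"z": 3,"rx": 0,"ry": 0,"rz": 0,"jaw": 5},{"x": 0,"y": 0,"z": 3,"rx": 0,"ry": 0,"rz": 0,"jaw": 5}])

```text
clock: 6.3
tool_pos: [0.5889, 0.0332, 0.0968]
eef_rot: [0.088, 0.964, -0.027, 0.249]
contact_force: [-0.2, -0.7, -0.4]
opening: 0.569
finger_force: 0.0
```

Call:
send_rows(grip_force=12, motion=[{"x": 0,"y": 0,"z": 0,"rx": 0,"ry": 0,"rz": 0,"jaw": 3},{"x": 0,"y": 0,"z": 0,"rx": 0,"ry": 0,"rz": 0,"jaw": 1.5},{"x": 0,"y": 0,"z": 0,"rx": 0,"ry": 0,"rz": 0,"jaw": 1.5},{"x": 0,"y": 0,"z": 0,"rx": 0,"ry": 0,"rz": 0,"jaw": 1.5},{"x": 0,"y": 0,"z": 0,"rx": 0,"ry": 0,"rz": 0,"jaw": 1.5}])

```text
clock: 6.8
tool_pos: [0.5886, 0.0356, 0.0983]
eef_rot: [0.086, 0.964, -0.027, 0.25]
contact_force: [-2.9, 0.5, 6.6]
opening: 0.196
finger_force: 12.0
```

```bash
python3 - <<'E'
from h import *
for phi in (198,192,186,180,174,168,162):
    a=np.radians(phi); print(phi,end=" "); plan(w([.038*np.cos(a),.038*np.sin(a),.096]),.5)
E
```

```text
198 q [-0.14  0.85 -0.18  2.24  2.43  0.53 -1.25]
t 6.8 loc [-0.0351 -0.0107  0.0983] F [-2.9  0.5  6.6] open 1.72 ff 12.0
 turn [-0.01   0.008 -0.   ]  shift_cm [ 0.2  -0.1   0.15] | world target [0.587 0.035 0.096]
192 q [-0.14  0.85 -0.18  2.24  2.43  0.53 -1.25]
t 6.8 loc [-0.0351 -0.0107  0.0983] F [-2.9  0.5  6.6] open 1.72 ff 12.0
 turn [-0.01   0.008 -0.   ]  shift_cm [0.29 0.28 0.1 ] | world target [0.587 0.039 0.096]
186 q [-0.14  0.85 -0.18  2.24  2.43  0.53 -1.25]
t 6.8 loc [-0.0351 -0.0107  0.0983] F [-2.9  0.5  6.6] open 1.72 ff 12.0
 turn [-0.01   0.008 -0.   ]  shift_cm [0.35 0.68 0.07] | world target [0.587 0.043 0.096]
180 q [-0.14  0.85 -0.18  2.24  2.43  0.53 -1.25]
t 6.8 loc [-0.0351 -0.0107  0.0983] F [-2.9  0.5  6.6] open 1.72 ff 12.0
 turn [-0.01   0.008 -0.   ]  shift_cm [0.37 1.07 0.06] | world target [0.588 0.047 0.096]
174 q [-0.14  0.85 -0.18  2.24  2.43  0.53 -1.25]
t 6.8 loc [-0.0351 -0.0107  0.0983] F [-2.9  0.5  6.6] open 1.72 ff 12.0
 turn [-0.01   0.008 -0.   ]  shift_cm [0.35 1.47 0.07] | world target [0.588 0.051 0.096]
168 q [-0.14  0.85 -0.18  2.24  2.43  0.53 -1.25]
t 6.8 loc [-0.0351 -0.0107  0.0983] F [-2.9  0.5  6.6] open 1.72 ff 12.0
 turn [-0.01   0.008 -0.   ]  shift_cm [0.29 1.86 0.1 ] | world target [0.59  0.054 0.096]
162 q [-0.14  0.85 -0.18  2.24  2.43  0.53 -1.25]
t 6.8 loc [-0.0351 -0.0107  0.0983] F [-2.9  0.5  6.6] open 1.72 ff 12.0
 turn [-0.01   0.008 -0.   ]  shift_cm [0.2  2.25 0.15] | world target [0.591 0.058 0.096]
```

Call:
send_rows(motion=[{"x": 0.07,"y": 0.4,"z": -0.04,"rx": 0,"ry": 0,"rz": 0,"jaw": 1.5},{"x": 0.06,"y": 0.4,"z": -0.03,"rx": 0,"ry": 0,"rz": 0,"jaw": 1.5},{"x": 0.03,"y": 0.4,"z": -0.02,"rx": 0,"ry": 0,"rz": 0,"jaw": 1.5},{"x": 0,"y": 0.4,"z": 0,"rx": 0,"ry": 0,"rz": 0,"jaw": 1.5},{"x": -0.05,"y": 0.4,"z": 0.03,"rx": 0,"ry": 0,"rz": 0,"jaw": 1.5}])

```text
clock: 7.3
tool_pos: [0.5906, 0.0535, 0.0982]
eef_rot: [0.087, 0.964, -0.028, 0.25]
contact_force: [-4.2, -2.1, 11.3]
opening: 0.197
finger_force: 12.0
```

Call:
send_rows(motion=[{"x": -0.1,"y": 0.4,"z": 0.05,"rx": 0,"ry": 0,"rz": 0,"jaw": 1.5},{"x": -0.16,"y": 0.4,"z": 0.08,"rx": 0,"ry": 0,"rz": 0,"jaw": 1.5},{"x": 0,"y": 0,"z": 0,"rx": 0,"ry": 0,"rz": 0,"jaw": 3},{"x": 0,"y": 0,"z": 0,"rx": 0,"ry": 0,"rz": 0,"jaw": 4},{"x": 0,"y": 0,"z": -3,"rx": 0,"ry": 0,"rz": 0,"jaw": 5}])

```text
clock: 7.8
tool_pos: [0.5811, 0.0642, 0.121]
eef_rot: [0.087, 0.964, -0.028, 0.248]
contact_force: [-0.9, -0.3, -0.5]
opening: 0.445
finger_force: 0.0
```

Call:
send_rows(motion=[{"x": 0,"y": 0,"z": -4,"rx": 0,"ry": 0,"rz": 0,"jaw": 6},{"x": 0,"y": 0,"z": -4,"rx": 0,"ry": 0,"rz": 0,"jaw": 6},{"x": 0,"y": -2,"z": -3,"rx": 0,"ry": 0,"rz": 0,"jaw": 6},{"x": 0,"y": -3,"z": 0,"rx": 0,"ry": 0,"rz": 0,"jaw": 6},{"x": 0,"y": -3,"z": 0,"rx": 0,"ry": 0,"rz": 0,"jaw": 6}])

```text
clock: 8.3
tool_pos: [0.5141, -0.0027, 0.221]
eef_rot: [0.085, 0.964, -0.027, 0.25]
contact_force: [0.0, -0.6, 0.2]
opening: 0.684
finger_force: 0.0
```

```bash
python3 - <<'E'
from h import *
plan(w([.007,-.085,.13]),.5)
a=cam("side")["img"];b=cam("top")["img"]
a=cv2.resize(a[170:330,165:325],(400,400),interpolation=3);b=cv2.resize(b[130:265,200:335],(400,400),interpolation=3)
cv2.imwrite("pics/crop2.png",np.hstack([a,b])[:,:,::-1])
E
```

```text
q [-0.14  0.53 -0.09  2.38  2.36  0.34 -1.15]
t 8.3 loc [-0.1017 -0.0615  0.221 ] F [ 0.  -0.6  0.2] open 6.03 ff 0.0
 turn [-0.009  0.008  0.002]  shift_cm [-5.18 -2.35 13.2 ] | world target [ 0.617 -0.045  0.13 ]
```

View pics/crop2.png

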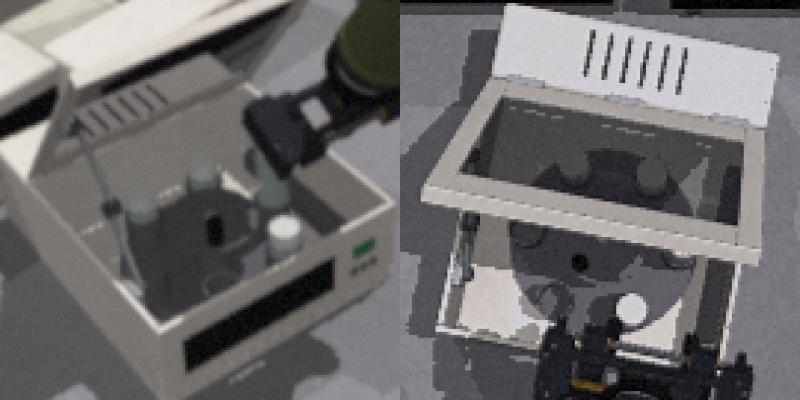

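The knob is now at top crop (579,262), the white-capped jar at (631,309), and the tall bottle at about (678,255) in top and (272,150–200) in side. I'll compute the carousel angle.

```bash
python3 - <<'E'
from h import *
T=lambda x,y:(200+(x-400)/2.963,130+y/2.963)
S=lambda x,y:(165+x/2.5,170+y/2.5)
for n,p in(("knob",onz("top",*T(579,262),.108)),("jar",onz("top",*T(631,309),.09)),("tall?",onz("side",*S(272,148),.148)),("jar2",onz("side",*S(202,172),.09))):
    l=loc(p);print(n,l.round(3),np.degrees(np.arctan2(l[1],l[0]))%360)
E
```

```text
knob [-0.032  0.018  0.108] 150.50242749798355
jar [-0.07  -0.044  0.09 ] 212.07123016123074
tall? [-0.019 -0.073  0.148] 255.69510248240914
jar2 [ 0.053 -0.027  0.09 ] 333.3577981856769
```

Call:
send_rows(motion=[{"x": -2.3,"y": -1.2,"z": 0,"rx": 0,"ry": 0,"rz": 0,"jaw": 6.4},{"x": -2.3,"y": -1.2,"z": 2,"rx": 0,"ry": 0,"rz": 0,"jaw": 6.4},{"x": 0,"y": 0,"z": 4,"rx": 0,"ry": 0,"rz": 0,"jaw": 6.4},{"x": 0,"y": 0,"z": 3,"rx": 0,"ry": 0,"rz": 0,"jaw": 6.4},{"x": 0,"y": 0,"z": 2,"rx": 0,"ry": 0,"rz": 0,"jaw": 6.4}])

```text
clock: 9.0
tool_pos: [0.6029, -0.0427, 0.1439]
eef_rot: [0.086, 0.964, -0.026, 0.248]
contact_force: [-0.2, -0.2, -0.1]
opening: 0.725
finger_force: 0.0
```

```bash
python3 - <<'E'
from h import *
plan(w([.003,-.085,.125]),.5)
a=cam("side")["img"];b=cam("top")["img"]
a=cv2.resize(a[170:330,165:325],(400,400),interpolation=3);b=cv2.resize(b[130:265,200:335],(400,400),interpolation=3)
cv2.imwrite("pics/crop3.png",np.hstack([a,b])[:,:,::-1])
E
```

```text
q [ 0.02  0.75 -0.15  2.19  2.47  0.37 -1.11]
t 9.0 loc [-0.0073 -0.0853  0.1439] F [-0.2 -0.2 -0.1] open 6.39 ff 0.0
 turn [-0.009  0.005  0.   ]  shift_cm [0.   0.03 2.16] | world target [ 0.613 -0.044  0.125]
```

View pics/crop3.png

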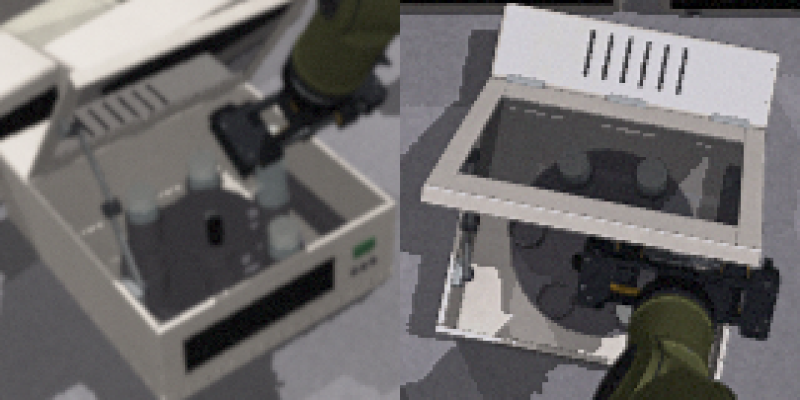

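The jaw straddles the bottle (side crop (272,170)) and all else is undisturbed. Advance and grip.

Call:
send_rows(grip_force=20, motion=[{"x": 0,"y": 0,"z": 1.1,"rx": 0,"ry": 0,"rz": 0,"jaw": 6.4},{"x": 0,"y": 0,"z": 1.1,"rx": 0,"ry": 0,"rz": 0,"jaw": 6.4},{"x": 0,"y": 0,"z": 0,"rx": 0,"ry": 0,"rz": 0,"jaw": 4},{"x": 0,"y": 0,"z": 0,"rx": 0,"ry": 0,"rz": 0,"jaw": 3},{"x": 0,"y": 0,"z": 0,"rx": 0,"ry": 0,"rz": 0,"jaw": 3}])

```text
clock: 9.6
tool_pos: [0.6122, -0.0463, 0.1273]
eef_rot: [0.087, 0.964, -0.027, 0.249]
contact_force: [0.3, 0.1, 0.3]
opening: 0.477
finger_force: 0.0
```

Call:
send_rows(motion=[{"x": 0,"y": 0,"z": 0,"rx": 0,"ry": 0,"rz": 0,"jaw": 3},{"x": 0,"y": 0,"z": 0,"rx": 0,"ry": 0,"rz": 0,"jaw": 3},{"x": 0,"y": 0,"z": 0,"rx": 0,"ry": 0,"rz": 0,"jaw": 3},{"x": 0,"y": 0,"z": 0,"rx": 0,"ry": 0,"rz": 0,"jaw": 3},{"x": 0,"y": 0,"z": 0,"rx": 0,"ry": 0,"rz": 0,"jaw": 3}])

```text
clock: 10.1
tool_pos: [0.6126, -0.0462, 0.1272]
eef_rot: [0.087, 0.964, -0.027, 0.249]
contact_force: [-0.4, 1.0, 2.7]
opening: 0.379
finger_force: 19.9
```

```bash
python3 - <<'E'
from h import *
plan(w([.003,-.085,.125]),.5)
for b in range(270,204,-6):
    a=np.radians(b); d=np.array([.085*np.cos(a),.085*np.sin(a)])-np.array([.085*np.cos(np.radians(b+6)),.085*np.sin(np.radians(b+6))])
    T=(ori(.5)*R.from_euler("z",np.pi)).as_matrix(); print(b,(T.T@RS@np.r_[d,0]*100).round(2))
E
```

```text
q [ 0.04  0.79 -0.17  2.17  2.48  0.39 -1.12]
t 10.1 loc [ 0.0029 -0.087   0.1272] F [-0.4  1.   2.7] open 3.34 ff 19.9
 turn [-0.01   0.007 -0.001]  shift_cm [0.1 0.2 0.2] | world target [ 0.613 -0.044  0.125]
270 [ 0.78 -0.05 -0.43]
264 [ 0.78  0.05 -0.43]
258 [ 0.77  0.14 -0.42]
252 [ 0.75  0.23 -0.41]
246 [ 0.73  0.32 -0.4 ]
240 [ 0.7   0.4  -0.38]
234 [ 0.65  0.48 -0.36]
228 [ 0.61  0.56 -0.33]
222 [ 0.55  0.63 -0.3 ]
216 [ 0.49  0.69 -0.27]
210 [ 0.43  0.75 -0.23]
```

Call:
send_rows(motion=[{"x": 0.78,"y": -0.05,"z": -0.43,"rx": 0,"ry": 0,"rz": 0,"jaw": 3},{"x": 0.78,"y": 0.05,"z": -0.43,"rx": 0,"ry": 0,"rz": 0,"jaw": 3},{"x": 0.77,"y": 0.14,"z": -0.42,"rx": 0,"ry": 0,"rz": 0,"jaw": 3},{"x": 0.75,"y": 0.23,"z": -0.41,"rx": 0,"ry": 0,"rz": 0,"jaw": 3},{"x": 0.73,"y": 0.32,"z": -0.4,"rx": 0,"ry": 0,"rz": 0,"jaw": 3}])

```text
clock: 10.6
tool_pos: [0.5718, -0.0316, 0.1276]
eef_rot: [0.087, 0.964, -0.027, 0.251]
contact_force: [6.3, 1.5, 3.6]
opening: 0.384
finger_force: 19.7
```

```bash
python3 - <<'E'
from h import *
a=np.radians(246);plan(w([.085*np.cos(a),.085*np.sin(a),.126]),.5)
a=cam("side")["img"]; np.save("pics/s4.npy",a)
E
```

```text
q [ 0.04  0.78 -0.23  2.29  2.5   0.51 -1.18]
t 10.6 loc [-0.0398 -0.0798  0.1276] F [6.3 1.5 3.6] open 3.39 ff 19.7
 turn [-0.011  0.01  -0.001]  shift_cm [-0.38  0.22  0.39] | world target [ 0.577 -0.03   0.126]
```

Call:
send_rows(motion=[{"x": 0.65,"y": 0.45,"z": -0.36,"rx": 0,"ry": 0,"rz": 0,"jaw": 3},{"x": 0.65,"y": 0.5,"z": -0.35,"rx": 0,"ry": 0,"rz": 0,"jaw": 3},{"x": 0.6,"y": 0.57,"z": -0.33,"rx": 0,"ry": 0,"rz": 0,"jaw": 3},{"x": 0.54,"y": 0.64,"z": -0.3,"rx": 0,"ry": 0,"rz": 0,"jaw": 3},{"x": 0.49,"y": 0.7,"z": -0.26,"rx": 0,"ry": 0,"rz": 0,"jaw": 3}])

```text
clock: 11.15
tool_pos: [0.5443, -0.0013, 0.1274]
eef_rot: [0.09, 0.963, -0.03, 0.252]
contact_force: [4.0, -2.6, 8.6]
opening: 0.378
finger_force: 19.9
```

Call:
send_rows(motion=[{"x": 0.42,"y": 0.75,"z": -0.22,"rx": 0,"ry": 0,"rz": 0,"jaw": 3},{"x": 0.35,"y": 0.8,"z": -0.18,"rx": 0,"ry": 0,"rz": 0,"jaw": 3},{"x": 0,"y": 0,"z": 0,"rx": 0,"ry": 0,"rz": 0,"jaw": 3},{"x": 0,"y": 0,"z": 0,"rx": 0,"ry": 0,"rz": 0,"jaw": 3},{"x": 0,"y": 0,"z": 0,"rx": 0,"ry": 0,"rz": 0,"jaw": 3}])

```text
clock: 11.65
tool_pos: [0.5375, 0.0177, 0.1271]
eef_rot: [0.087, 0.964, -0.028, 0.251]
contact_force: [-0.1, -0.3, 12.5]
opening: 0.378
finger_force: 20.0
```

```bash
python3 - <<'E'
from h import *
a=np.radians(205);plan(w([.085*np.cos(a),.085*np.sin(a),.126]),.5)
a=cam("side")["img"];b=cam("top")["img"]
a=cv2.resize(a[170:330,165:325],(400,400),interpolation=3);b=cv2.resize(b[130:265,200:335],(400,400),interpolation=3)
cv2.imwrite("pics/crop4.png",np.hstack([a,b])[:,:,::-1])
E
```

```text
q [-0.08  0.78 -0.27  2.38  2.42  0.62 -1.26]
t 11.65 loc [-0.0822 -0.0373  0.1271] F [-0.1 -0.3 12.5] open 3.33 ff 20.0
 turn [-0.013  0.01  -0.001]  shift_cm [-0.4   0.14  0.34] | world target [0.543 0.018 0.126]
```

View pics/crop4.png

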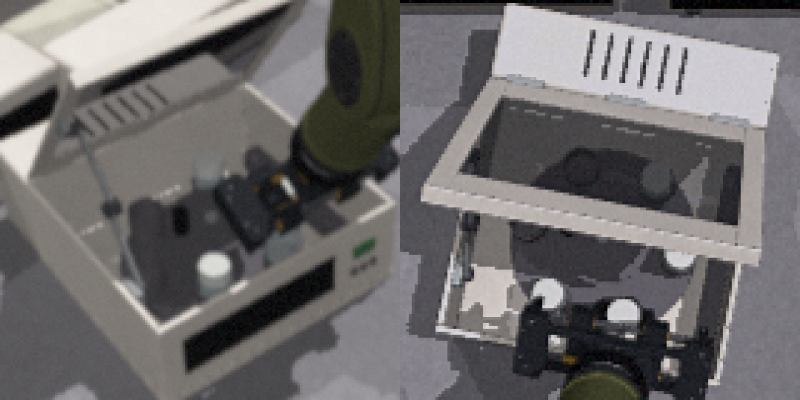

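The bottle cap is at top crop (623,312) in the jaws, at the sampler's front and still seated, with the arm clear of jars and cover. Next: lift straight up, then swing by a pure base rotation, since the tray point has the same radius.

Call:
send_rows(grip_force=25, motion=[{"x": -0.5,"y": 0,"z": -0.9,"rx": 0,"ry": 0,"rz": 0,"jaw": 3},{"x": -1.1,"y": 0,"z": -2,"rx": 0,"ry": 0,"rz": 0,"jaw": 3},{"x": -1.4,"y": 0,"z": -2.6,"rx": 0,"ry": 0,"rz": 0,"jaw": 3},{"x": -1.6,"y": 0,"z": -2.9,"rx": 0,"ry": 0,"rz": 0,"jaw": 3},{"x": -1.3,"y": 0,"z": -2.5,"rx": 0,"ry": 0,"rz": 0,"jaw": 3}])

```text
clock: 12.25
tool_pos: [0.5333, 0.0194, 0.2494]
eef_rot: [0.088, 0.965, -0.027, 0.246]
contact_force: [0.1, -0.7, -3.1]
opening: 0.377
finger_force: 25.0
```

```bash
cat > t.py <<'E'
from kf import *
from h import get_state,plan,w,loc,cam,cv2
np.set_printoptions(precision=3,suppress=True)
s=get_state();q=s["q"];T=RR.from_quat(s["eef_rot"]).as_matrix();p=s["tool_pos"]
print(q,p,loc(p),s["contact_force"],s["opening"]*8.81,s["finger_force"])
az=np.arctan2(p[1],p[0]);d=-.746-az;print("az",az,"r",np.hypot(*p[:2]),"d",d,"up",T.T@[0,0,1])
n=10;Rz=Z(d/n);print("row",T.T@(Rz@p-p)*100,RR.from_matrix(T.T@Rz@T).as_rotvec())
cv2.imwrite("pics/s5.png",cam("side")["img"][:,:,::-1])
E
python3 t.py
```

```text
[-0.32   0.484  0.112  2.293  2.114  0.177 -0.93 ] [0.533 0.019 0.249] [-0.087 -0.036  0.249] [ 0.071 -0.658 -3.123] 3.3233355761269965 24.988022362813354
az 0.03634388484214902 r 0.5336961449928159 d -0.782343884842149 up [-0.48  -0.009 -0.877]
row [-0.644 -4.106  0.393] [0.038 0.001 0.069]
```

View pics/s5.png

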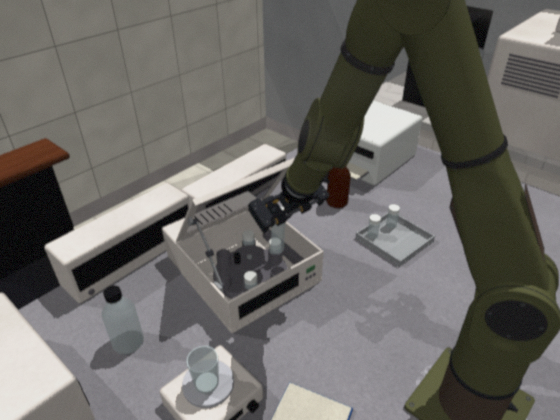

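The bottle hangs upright below the fingers at about (276,240), clear of the tub. Swing to the tray.

Call:
send_rows(motion=[{"x": -0.32,"y": -2.05,"z": 0.2,"rx": 0.019,"ry": 0,"rz": 0.035,"jaw": 3},{"x": -0.64,"y": -4.1,"z": 0.39,"rx": 0.038,"ry": 0,"rz": 0.069,"jaw": 3},{"x": -0.64,"y": -4.1,"z": 0.39,"rx": 0.038,"ry": 0,"rz": 0.069,"jaw": 3},{"x": -0.64,"y": -4.1,"z": 0.39,"rx": 0.038,"ry": 0,"rz": 0.069,"jaw": 3},{"x": -0.64,"y": -4.1,"z": 0.39,"rx": 0.038,"ry": 0,"rz": 0.069,"jaw": 3}])

```text
clock: 12.8
tool_pos: [0.5068, -0.1657, 0.2479]
eef_rot: [0.258, 0.933, -0.071, 0.239]
contact_force: [1.3, -0.2, -1.1]
opening: 0.377
finger_force: 25.0
```

Call:
send_rows(motion=[{"x": -0.64,"y": -4.1,"z": 0.39,"rx": 0.038,"ry": 0,"rz": 0.069,"jaw": 3},{"x": -0.64,"y": -4.1,"z": 0.39,"rx": 0.038,"ry": 0,"rz": 0.069,"jaw": 3},{"x": -0.64,"y": -4.1,"z": 0.39,"rx": 0.038,"ry": 0,"rz": 0.069,"jaw": 3},{"x": -0.64,"y": -4.1,"z": 0.39,"rx": 0.038,"ry": 0,"rz": 0.069,"jaw": 3},{"x": -0.64,"y": -4.1,"z": 0.39,"rx": 0.038,"ry": 0,"rz": 0.069,"jaw": 3}])

```text
clock: 13.3
tool_pos: [0.4046, -0.3449, 0.2477]
eef_rot: [0.436, 0.865, -0.116, 0.222]
contact_force: [0.7, 0.1, -1.2]
opening: 0.382
finger_force: 25.0
```

```bash
cat >> t.py <<'E'
t=np.array([.393,-.368,.116]); print("shift",T.T@(t-p)*100,"lean",np.arccos(-T[2,2]),"yerr",T[2,1],"head",np.arctan2(T[1,2],T[0,2]))
E
sed -i '/imwrite/d' t.py; python3 t.py
```

```text
[ 0.399  0.488  0.141  2.306  2.229  0.18  -1.059] [ 0.405 -0.345  0.248] [-0.15  -0.418  0.248] [ 0.744  0.068 -1.17 ] 3.3630475520446224 24.986343216151
az -0.705939435258073 r 0.5316715838214071 d -0.040060564741926985 up [-0.485 -0.007 -0.875]
row [-0.041 -0.207  0.025] [0.002 0.    0.004]
shift [ 5.372 -2.214 12.103] lean 0.5061836316853835 yerr -0.006813030436459672 head -0.9478334134169252
```

Call:
send_rows(motion=[{"x": 0.6,"y": -0.8,"z": 1.6,"rx": 0,"ry": 0,"rz": 0,"jaw": 3},{"x": 1.2,"y": -0.8,"z": 3,"rx": 0,"ry": 0,"rz": 0,"jaw": 3},{"x": 1.4,"y": -0.6,"z": 3,"rx": 0,"ry": 0,"rz": 0,"jaw": 3},{"x": 1.2,"y": 0,"z": 2.4,"rx": 0,"ry": 0,"rz": 0,"jaw": 3},{"x": 0.8,"y": 0,"z": 1.6,"rx": 0,"ry": 0,"rz": 0,"jaw": 3}])

```text
clock: 13.8
tool_pos: [0.3934, -0.366, 0.1198]
eef_rot: [0.435, 0.865, -0.115, 0.221]
contact_force: [0.7, 0.0, -0.6]
opening: 0.383
finger_force: 25.0
```

Call:
send_rows(motion=[{"x": 0,"y": 0,"z": 0,"rx": 0,"ry": 0,"rz": 0,"jaw": 3},{"x": 0.05,"y": 0,"z": 0.09,"rx": 0,"ry": 0,"rz": 0,"jaw": 3},{"x": 0.05,"y": 0,"z": 0.09,"rx": 0,"ry": 0,"rz": 0,"jaw": 3},{"x": 0.05,"y": 0,"z": 0.09,"rx": 0,"ry": 0,"rz": 0,"jaw": 3},{"x": 0,"y": 0,"z": 0,"rx": 0,"ry": 0,"rz": 0,"jaw": 3}])

```text
clock: 14.3
tool_pos: [0.3972, -0.3673, 0.1209]
eef_rot: [0.433, 0.865, -0.116, 0.226]
contact_force: [0.3, -0.8, -2.1]
opening: 0.377
finger_force: 25.0
```

```bash
cat >> t.py <<'E'
a=cam("side")["img"];b=cam("top")["img"]
a=cv2.resize(a[190:290,320:460],(560,400),interpolation=3)[:, :400];b=cv2.resize(b[230:330,340:440],(400,400),interpolation=3)
cv2.imwrite("pics/crop6.png",np.hstack([a,b])[:,:,::-1])
E
python3 t.py
```

```text
[ 0.71   0.8   -0.254  2.381  2.503  0.624 -1.291] [ 0.397 -0.367  0.121] [-0.153 -0.441  0.121] [ 0.281 -0.833 -2.051] 3.317874008579773 24.987159445881844
az -0.7463080352044653 r 0.5410303524256 d 0.00030803520446531785 up [-0.49  -0.005 -0.871]
row [ 0.     0.002 -0.   ] [-0. -0. -0.]
shift [ 0.415 -0.377  0.333] lean 0.5125609303489674 yerr -0.004724222302732506 head -0.9386380316999263
```

View pics/crop6.png

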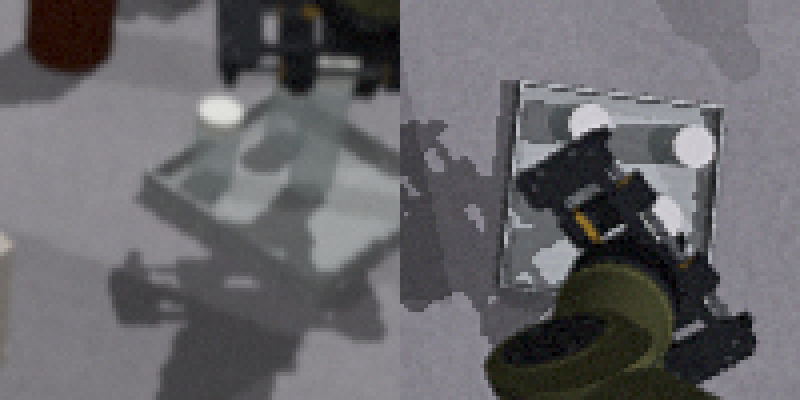

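The bottle is inside the tray in the near half, with its base at side crop (310,190), just above the floor. The jars are untouched. Lower slowly.

Call:
send_rows(motion=[{"x": 0.1,"y": 0,"z": 0.17,"rx": 0,"ry": 0,"rz": 0,"jaw": 3},{"x": 0.1,"y": 0,"z": 0.17,"rx": 0,"ry": 0,"rz": 0,"jaw": 3},{"x": 0.05,"y": 0,"z": 0.09,"rx": 0,"ry": 0,"rz": 0,"jaw": 3},{"x": 0.05,"y": 0,"z": 0.09,"rx": 0,"ry": 0,"rz": 0,"jaw": 3},{"x": 0,"y": 0,"z": 0,"rx": 0,"ry": 0,"rz": 0,"jaw": 3}])

```text
clock: 14.9
tool_pos: [0.3968, -0.3672, 0.1139]
eef_rot: [0.434, 0.865, -0.116, 0.225]
contact_force: [-0.8, -0.6, -1.7]
opening: 0.377
finger_force: 25.0
```

Call:
send_rows(motion=[{"x": 0.05,"y": 0,"z": 0.09,"rx": 0,"ry": 0,"rz": 0,"jaw": 3},{"x": 0,"y": 0,"z": 0,"rx": 0,"ry": 0,"rz": 0,"jaw": 3},{"x": 0.05,"y": 0,"z": 0.09,"rx": 0,"ry": 0,"rz": 0,"jaw": 3},{"x": 0,"y": 0,"z": 0,"rx": 0,"ry": 0,"rz": 0,"jaw": 3},{"x": 0,"y": 0,"z": 0,"rx": 0,"ry": 0,"rz": 0,"jaw": 3}])

```text
clock: 15.4
tool_pos: [0.3976, -0.3683, 0.1132]
eef_rot: [0.433, 0.864, -0.116, 0.227]
contact_force: [-1.0, 0.4, 7.0]
opening: 0.379
finger_force: 25.0
```

Call:
send_rows(motion=[{"x": 0,"y": 0,"z": 0,"rx": 0,"ry": 0,"rz": 0,"jaw": 3.6},{"x": 0,"y": 0,"z": 0,"rx": 0,"ry": 0,"rz": 0,"jaw": 4.2},{"x": 0,"y": 0,"z": 0,"rx": 0,"ry": 0,"rz": 0,"jaw": 5.2},{"x": 0,"y": 0,"z": 0,"rx": 0,"ry": 0,"rz": 0,"jaw": 6},{"x": 0,"y": 0,"z": 0,"rx": 0,"ry": 0,"rz": 0,"jaw": 6}])

```text
clock: 15.9
tool_pos: [0.3969, -0.3672, 0.1119]
eef_rot: [0.434, 0.865, -0.115, 0.225]
contact_force: [0.2, -0.4, 0.6]
opening: 0.684
finger_force: 0.0
```

Call:
send_rows(motion=[{"x": 0,"y": 0,"z": -1,"rx": 0,"ry": 0,"rz": 0,"jaw": 6},{"x": 0,"y": 0,"z": -3,"rx": 0,"ry": 0,"rz": 0,"jaw": 6},{"x": 0,"y": 0,"z": -4,"rx": 0,"ry": 0,"rz": 0,"jaw": 6},{"x": -1,"y": 0,"z": -4,"rx": 0,"ry": 0,"rz": 0,"jaw": 6},{"x": -1,"y": 0,"z": -4,"rx": 0,"ry": 0,"rz": 0,"jaw": 4}])

```text
clock: 16.4
tool_pos: [0.3602, -0.3165, 0.2626]
eef_rot: [0.434, 0.865, -0.114, 0.225]
contact_force: [-0.0, -0.7, 0.7]
opening: 0.618
finger_force: 0.0
```

```bash
sed -i 's/crop6/crop7/' t.py; python3 t.py; cat > t2.py <<'E'
from h import *
from kf import *
np.set_printoptions(precision=2,suppress=True)
# knee push: TCP so that tip is on front-upper side of knee
for lean in(.45,.6):
  G=ori(lean).as_matrix()@Z(np.pi)
  t=w([-.055,.127,.215])
  for sd in([-.14,.77,-.57,1.99,1.58,.68,-.51],[-.3,.8,0,2.1,2.3,.5,-1.2]):
    print(lean,ik(t,G,np.array(sd),150))
E
timeout 60 python3 t2.py
```

```text
[ 0.47   0.403  0.021  2.425  2.202  0.254 -1.04 ] [ 0.36  -0.316  0.263] [-0.198 -0.397  0.263] [-0.04  -0.727  0.696] 5.446417966716045 0.0
az -0.7208895632106636 r 0.47945518315178576 d -0.025110436789336443 up [-0.488 -0.002 -0.873]
row [-0.022 -0.118  0.012] [0.001 0.    0.002]
shift [ 1.827 -0.417 15.769] lean 0.5092903269362229 yerr -0.0022745689615448206 head -0.9339832540354736
0.45 [-0.13  0.69 -0.6   2.    1.37  0.67 -0.35]
0.45 [-0.58  0.64  0.13  2.02  0.99  0.23 -0.03]
0.6 [-0.2   0.69 -0.57  2.11  1.7   0.75 -0.72]
0.6 [-0.66  0.66  0.17  2.13  1.94  0.3  -1.04]
```

View pics/crop7.png

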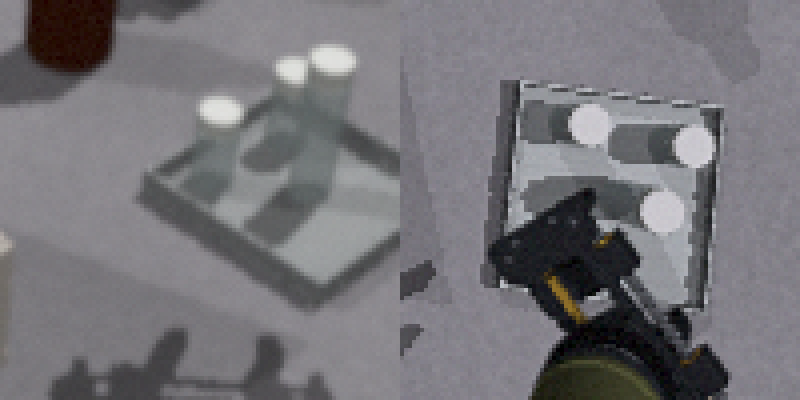

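The bottle stands upright in the tray: cap at top crop (661,212), base at side crop (310,190), clear of the walls and both jars. Next I'll plan the move to the knee.

```bash
cat > t3.py <<'E'
from tgo import *
G=ori(.6).as_matrix()@Z(np.pi)
kn=w([-.0195,.126,.177]); t=kn-.07*G[:,2]
go(t,G,[-.5,.66,-.1,2.13,1.8,.4,-.9],20)
print("loc t",loc(t))
for a in np.radians([55.2,50,45,40,35,30,25]): print("knee",(-.069+.0865*np.cos(a)).round(4),(.1055+.0865*np.sin(a)).round(4), (G.T@(w([-.069+.0865*np.cos(a),.126,.1055+.0865*np.sin(a)])-kn)*100))
E
timeout 60 python3 t3.py
```

```text
q [ 0.46  0.4   0.03  2.42  2.2   0.26 -1.04] goal [-0.54  0.61 -0.02  2.12  1.71  0.4  -0.78]
0 [ 0.42  0.41  0.02  2.41  2.19  0.27 -1.04] 0.0 [-0.18 -0.38  0.27] [ 0.32 -0.39 -0.86]
4 [ 0.2   0.45  0.03  2.35  2.1   0.28 -1.  ] 0.0 [-0.11 -0.3   0.26] [ 0.39 -0.35 -0.85]
8 [-0.01  0.49  0.04  2.29  2.    0.31 -0.95] 0.0 [-0.06 -0.2   0.26] [ 0.45 -0.3  -0.84]
12 [-0.22  0.53  0.03  2.23  1.91  0.34 -0.9 ] 0.0 [-0.04 -0.08  0.25] [ 0.5  -0.24 -0.83]
16 [-0.4   0.57  0.01  2.17  1.82  0.37 -0.86] 0.0 [-0.04  0.03  0.24] [ 0.54 -0.16 -0.83]
end [-0.55  0.6  -0.    2.12  1.72  0.39 -0.8 ] [-0.06  0.13  0.24] [-0.06  0.13  0.23] roterr 0.00420563063248119
[-0.2, 2.6, 0.2, -0.02, -0.01, -0.03]
[-0.0, 2.6, 0.1, -0.02, -0.0, -0.04]
[-0.1, 2.6, 0.2, -0.02, -0.01, -0.03]
[0.0, 2.7, 0.1, -0.02, -0.01, -0.03]
[0.1, 2.7, 0.1, -0.02, -0.0, -0.03]
[0.1, 2.7, 0.0, -0.02, -0.01, -0.04]
[0.2, 2.7, 0.1, -0.02, -0.0, -0.03]
[0.2, 2.8, -0.0, -0.02, -0.01, -0.03]
[0.3, 2.8, -0.0, -0.02, -0.0, -0.03]
[0.3, 2.9, -0.1, -0.02, -0.01, -0.03]
[0.4, 2.8, -0.0, -0.02, -0.0, -0.04]
[0.5, 2.9, -0.1, -0.02, -0.0, -0.03]
[0.5, 2.9, -0.1, -0.02, -0.01, -0.03]
[0.6, 2.9, -0.2, -0.02, -0.0, -0.03]
[0.6, 2.9, -0.2, -0.02, -0.0, -0.03]
[0.7, 3.0, -0.2, -0.03, -0.01, -0.03]
[0.7, 2.9, -0.2, -0.02, 0.0, -0.03]
[0.9, 3.0, -0.3, -0.02, 0.0, -0.03]
[0.8, 3.0, -0.2, -0.02, 0.0, -0.03]
[1.0, 2.9, -0.4, -0.02, -0.0, -0.03]
loc t [-0.06  0.13  0.23]
knee -0.0196 0.1765 [ 0.04 -0.    0.03]
knee -0.0134 0.1718 [-0.21  0.    0.78]
knee -0.0078 0.1667 [-0.38  0.    1.51]
knee -0.0027 0.1611 [-0.49 -0.    2.26]
knee 0.0019 0.1551 [-0.53  0.    3.01]
knee 0.0059 0.1488 [-0.5  -0.    3.77]
knee 0.0094 0.1421 [-0.41 -0.    4.52]
```

Call:
send_rows(motion=[{"x": 0,"y": 2.6,"z": -0.2,"rx": -0.02,"ry": -0.005,"rz": -0.03,"jaw": 2},{"x": 0.1,"y": 2.6,"z": -0.3,"rx": -0.02,"ry": -0.005,"rz": -0.035,"jaw": 0},{"x": 0.2,"y": 2.6,"z": -0.3,"rx": -0.02,"ry": -0.005,"rz": -0.03,"jaw": 0},{"x": 0.3,"y": 2.7,"z": -0.3,"rx": -0.02,"ry": -0.005,"rz": -0.03,"jaw": 0},{"x": 0.4,"y": 2.7,"z": -0.3,"rx": -0.02,"ry": -0.005,"rz": -0.03,"jaw": 0}])

```text
clock: 17.0
tool_pos: [0.4504, -0.219, 0.2678]
eef_rot: [0.351, 0.898, -0.095, 0.247]
contact_force: [0.2, -0.2, 1.0]
opening: 0.067
finger_force: 0.0
```

Call:
send_rows(motion=[{"x": 0.4,"y": 2.7,"z": -0.3,"rx": -0.02,"ry": -0.005,"rz": -0.035,"jaw": 0},{"x": 0.4,"y": 2.7,"z": -0.3,"rx": -0.02,"ry": -0.005,"rz": -0.03,"jaw": 0},{"x": 0.4,"y": 2.8,"z": -0.3,"rx": -0.02,"ry": -0.005,"rz": -0.03,"jaw": 0},{"x": 0.4,"y": 2.8,"z": -0.2,"rx": -0.02,"ry": -0.005,"rz": -0.03,"jaw": 0},{"x": 0.4,"y": 2.9,"z": -0.2,"rx": -0.02,"ry": -0.005,"rz": -0.03,"jaw": 0}])

```text
clock: 17.5
tool_pos: [0.5174, -0.0953, 0.2691]
eef_rot: [0.267, 0.923, -0.073, 0.267]
contact_force: [-0.0, -0.0, 0.6]
opening: 0.005
finger_force: 0.0
```

Call:
send_rows(motion=[{"x": 0.4,"y": 2.8,"z": 0,"rx": -0.02,"ry": 0,"rz": -0.035,"jaw": 0},{"x": 0.5,"y": 2.9,"z": -0.1,"rx": -0.02,"ry": 0,"rz": -0.03,"jaw": 0},{"x": 0.5,"y": 2.9,"z": -0.1,"rx": -0.02,"ry": -0.01,"rz": -0.03,"jaw": 0},{"x": 0.6,"y": 2.9,"z": -0.2,"rx": -0.02,"ry": 0,"rz": -0.03,"jaw": 0},{"x": 0.6,"y": 2.9,"z": -0.2,"rx": -0.02,"ry": 0,"rz": -0.03,"jaw": 0}])

```text
clock: 18.0
tool_pos: [0.562, 0.0435, 0.2611]
eef_rot: [0.18, 0.942, -0.049, 0.278]
contact_force: [0.3, 0.2, -0.2]
opening: 0.005
finger_force: 0.0
```

```bash
python3 - <<'E'
from h import *
plan(w([-.0195,.126,.177]),.6,back=.07)
E
```

```text
q [-0.43  0.51  0.1   2.22  1.67  0.31 -0.76]
t 18.0 loc [-0.0626 -0.0076  0.2611] F [ 0.3  0.2 -0.2] open 0.04 ff 0.0
 turn [-0.104 -0.027 -0.171]  shift_cm [ 1.19 13.36  2.37] | world target [0.589 0.174 0.235]
```

Call:
send_rows(motion=[{"x": 0.2,"y": 2.6,"z": 0,"rx": -0.02,"ry": -0.005,"rz": -0.035,"jaw": 0},{"x": 0.2,"y": 2.7,"z": 0,"rx": -0.02,"ry": -0.005,"rz": -0.035,"jaw": 0},{"x": 0.2,"y": 2.7,"z": 0,"rx": -0.02,"ry": -0.005,"rz": -0.035,"jaw": 0},{"x": 0.2,"y": 2.7,"z": 0.2,"rx": -0.02,"ry": -0.005,"rz": -0.035,"jaw": 0},{"x": 0.2,"y": 2.7,"z": 0.2,"rx": -0.02,"ry": -0.005,"rz": -0.03,"jaw": 0}])

```text
clock: 18.5
tool_pos: [0.5954, 0.1733, 0.2528]
eef_rot: [0.085, 0.952, -0.027, 0.293]
contact_force: [0.0, -0.4, -0.1]
opening: 0.006
finger_force: 0.0
```

```bash
python3 - <<'E'
from h import *
plan(w([-.0195,.126,.177]),.6,back=.02)
E
```

```text
q [-0.6   0.58  0.07  2.09  1.55  0.34 -0.62]
t 18.5 loc [-0.0525  0.126   0.2528] F [ 0.  -0.4 -0.1] open 0.05 ff 0.0
 turn [-0.004 -0.002 -0.001]  shift_cm [ 1.56 -0.    6.12] | world target [0.617 0.169 0.194]
```

Call:
send_rows(motion=[{"x": 0.8,"y": 0,"z": 1,"rx": 0,"ry": 0,"rz": 0,"jaw": 0},{"x": 0.8,"y": 0,"z": 2,"rx": 0,"ry": 0,"rz": 0,"jaw": 0},{"x": 0,"y": 0,"z": 1.5,"rx": 0,"ry": 0,"rz": 0,"jaw": 0},{"x": 0,"y": 0,"z": 0.8,"rx": 0,"ry": 0,"rz": 0,"jaw": 0},{"x": 0,"y": 0,"z": 0,"rx": 0,"ry": 0,"rz": 0,"jaw": 0}])

```text
clock: 19.0
tool_pos: [0.6122, 0.1688, 0.1998]
eef_rot: [0.086, 0.952, -0.028, 0.293]
contact_force: [-0.4, 0.3, -0.0]
opening: 0.007
finger_force: 0.0
```

Call:
send_rows(motion=[{"x": 0,"y": 0,"z": 0.4,"rx": 0,"ry": 0,"rz": 0,"jaw": 0},{"x": 0,"y": 0,"z": 0.4,"rx": 0,"ry": 0,"rz": 0,"jaw": 0},{"x": -0.05,"y": 0,"z": 0.3,"rx": 0,"ry": 0,"rz": 0,"jaw": 0},{"x": -0.05,"y": 0,"z": 0.3,"rx": 0,"ry": 0,"rz": 0,"jaw": 0},{"x": -0.05,"y": 0,"z": 0.3,"rx": 0,"ry": 0,"rz": 0,"jaw": 0}])

```text
clock: 19.5
tool_pos: [0.6233, 0.1674, 0.1882]
eef_rot: [0.086, 0.951, -0.027, 0.295]
contact_force: [0.2, 0.8, 2.5]
opening: 0.002
finger_force: 1.0
```

```bash
python3 - <<'E'
from h import *
plan(w([-.0195,.126,.177]),.6,back=.02)
E
```

```text
q [-0.5   0.72 -0.02  2.07  1.9   0.4  -0.95]
t 19.5 loc [-0.024   0.1252  0.1882] F [0.2 0.8 2.5] open 0.02 ff 1.0
 turn [-0.003  0.001 -0.003]  shift_cm [ 0.26  0.08 -0.82] | world target [0.617 0.169 0.194]
```

Call:
send_rows(motion=[{"x": -0.1,"y": 0,"z": 0.4,"rx": 0,"ry": 0,"rz": 0,"jaw": 0},{"x": -0.08,"y": 0,"z": 0.4,"rx": 0,"ry": 0,"rz": 0,"jaw": 0},{"x": -0.06,"y": 0,"z": 0.4,"rx": 0,"ry": 0,"rz": 0,"jaw": 0},{"x": -0.04,"y": 0,"z": 0.4,"rx": 0,"ry": 0,"rz": 0,"jaw": 0},{"x": -0.02,"y": 0,"z": 0.4,"rx": 0,"ry": 0,"rz": 0,"jaw": 0}])

```text
clock: 20.0
tool_pos: [0.6355, 0.1649, 0.172]
eef_rot: [0.086, 0.952, -0.027, 0.293]
contact_force: [-4.0, 1.1, 1.8]
opening: 0.007
finger_force: 2.9
```

Call:
send_rows(motion=[{"x": 0,"y": 0,"z": 0.4,"rx": 0,"ry": 0,"rz": 0,"jaw": 0},{"x": 0,"y": 0,"z": 0.4,"rx": 0,"ry": 0,"rz": 0,"jaw": 0},{"x": 0.05,"y": 0,"z": 0.4,"rx": 0,"ry": 0,"rz": 0,"jaw": 0},{"x": 0.05,"y": 0,"z": 0.4,"rx": 0,"ry": 0,"rz": 0,"jaw": 0},{"x": 0,"y": 0,"z": 0,"rx": 0,"ry": 0,"rz": 0,"jaw": 0}])

```text
clock: 20.5
tool_pos: [0.6415, 0.1638, 0.1566]
eef_rot: [0.085, 0.953, -0.027, 0.291]
contact_force: [-5.8, 1.8, -1.1]
opening: 0.008
finger_force: 3.7
```

```bash
python3 - <<'E'
from h import *
plan(w([-.0195,.126,.177]),.6,back=.02)
s=cam("side")["img"].astype(int);t=cam("top")["img"].astype(int)
s0=np.load("pics/side0.npy").astype(int);t0=np.load("pics/top0.npy").astype(int)
cv2.imwrite("pics/top8.png",t[:,:,::-1])
# lid front edge: bright->dark transition columns in top image along sampler centre line
from h import *
def edge(img,n):
    best=[]
    for y in (-.1,-.05,0,.05,.1):
        prof=[]
        for g in np.arange(.3,1.1,.01):
            P=w([.136-.274*np.cos(g)+.003*np.sin(g),y,.1175+.274*np.sin(g)+.003*np.cos(g)])
            u,v=proj(n,P); prof.append(img[int(round(v)),int(round(u))].sum())
        d=np.diff(prof); best.append((round(.3+.01*int(np.argmax(d)),2),round(.3+.01*int(np.argmin(d)),2)))
    return best
print("top now",edge(t,"top"),"before",edge(t0,"top"))
E
```

```text
q [-0.45  0.78 -0.05  2.04  1.97  0.42 -0.99]
t 20.5 loc [-0.0054  0.1247  0.1566] F [-5.8  1.8 -1.1] open 0.07 ff 3.7
 turn [-0.003 -0.008 -0.001]  shift_cm [ 0.01  0.13 -4.48] | world target [0.617 0.169 0.194]
top now [(0.78, 0.93), (0.79, 0.54), (0.79, 0.94), (0.79, 0.95), (0.79, 0.94)] before [(0.92, 1.05), (0.93, 1.05), (0.93, 1.05), (0.92, 0.57), (0.93, 1.05)][ WARN:0@3.266] global loadsave.cpp:1063 imwrite_ Unsupported depth image for selected encoder is fallbacked to CV_8U.
```

Call:
send_rows(motion=[{"x": 0.2,"y": 0,"z": -1,"rx": 0,"ry": 0,"rz": 0,"jaw": 0},{"x": 0.3,"y": 0,"z": -2,"rx": 0,"ry": 0,"rz": 0,"jaw": 0},{"x": 0.5,"y": 0,"z": -3,"rx": 0,"ry": 0,"rz": 0,"jaw": 0},{"x": 1,"y": -1,"z": -4,"rx": 0,"ry": 0,"rz": 0,"jaw": 0},{"x": 2,"y": -2,"z": -4,"rx": 0,"ry": 0.05,"rz": 0,"jaw": 0}])

```text
clock: 21.1
tool_pos: [0.5286, 0.1552, 0.2535]
eef_rot: [0.086, 0.959, -0.024, 0.271]
contact_force: [-0.4, -0.2, 0.7]
opening: 0.003
finger_force: 0.0
```

Call:
send_rows(motion=[{"x": 1,"y": -2,"z": -4,"rx": 0,"ry": 0.05,"rz": 0,"jaw": 0},{"x": -1,"y": -2,"z": -4,"rx": 0,"ry": 0,"rz": 0,"jaw": 0},{"x": -2,"y": -2,"z": -4,"rx": 0,"ry": 0,"rz": 0,"jaw": 0},{"x": -2,"y": -2,"z": -3,"rx": 0,"ry": 0,"rz": 0,"jaw": 0},{"x": 0,"y": 0,"z": 0,"rx": 0,"ry": 0,"rz": 0,"jaw": 0}])

```text
clock: 21.6
tool_pos: [0.5004, 0.0977, 0.364]
eef_rot: [0.092, 0.96, -0.03, 0.264]
contact_force: [0.3, 0.0, -0.1]
opening: -0.001
finger_force: 0.0
```

```bash
cat > t4.py <<'E'
from kf import *
from h import *
plan(w([.02,0,.38]),.5); plan(w([.006,0,.33]),.5)
np.set_printoptions(precision=2,suppress=True)
G=ori(.5).as_matrix()@Z(np.pi); q=get_state()["q"]
for t in([-.1,.03,.42],[.02,0,.38],[.006,0,.33],[-.03,0,.25],[-.09,0,.135]):
    q2=ik(w(t),G,q,150); print(t,q2)
    if q2 is not None: q=q2
E
python3 t4.py
```

```text
q [-0.48  0.24 -0.01  2.18  0.88  0.44  0.13]
t 21.6 loc [-0.1328  0.035   0.364 ] F [ 0.3  0.  -0.1] open -0.01 ff 0.0
 turn [-0.016  0.038 -0.011]  shift_cm [-14.17  -3.5    5.92] | world target [0.645 0.036 0.38 ]
q [-0.48  0.24 -0.01  2.18  0.88  0.44  0.13]
t 21.6 loc [-0.1328  0.035   0.364 ] F [ 0.3  0.  -0.1] open -0.01 ff 0.0
 turn [-0.016  0.038 -0.011]  shift_cm [-10.55  -3.5    9.64] | world target [0.631 0.039 0.33 ]
[-0.1, 0.03, 0.42] [-0.24  0.22 -0.2   1.97  0.58  0.61  0.54]
[0.02, 0, 0.38] [-0.09  0.41 -0.18  1.8   0.55  0.53  0.73]
[0.006, 0, 0.33] [-0.17  0.45 -0.08  1.92  0.66  0.38  0.59]
[-0.03, 0, 0.25] None
[-0.09, 0, 0.135] [-0.2   0.76 -0.2   2.37  2.41  0.56 -1.32]
```

```bash
cat > t5.py <<'E'
from kf import *
from h import *
np.set_printoptions(precision=2,suppress=True)
q=get_state()["q"]; plan(w([.03,0,.40]),0.)
rows=[(0,0,-.5,0,.09,0)]*6
q,tr=sim(q,rows); print("vert",q,loc(fk(q)[0]),fk(q)[1][:,2])
G=ori(0).as_matrix()@Z(np.pi)
def goto(q,t,n):
    p,T=fk(q); d=(w(t)-p)/n; r=[]
    rv=RR.from_matrix(T.T@G).as_rotvec()/n; r=[]
    for k in range(n): r.append((*(T.T@d*100),*rv)); T=T@RR.from_rotvec(rv).as_matrix()
    q,tr=sim(q,r); print(t,q,loc(fk(q)[0]).round(3),max(x[1] for x in tr).round(4)); return q
H=np.array([.136,.1175])
def tcp(g,rho=.235,m=0): 
    c=H+rho*np.array([-np.cos(g),np.sin(g)])+(.003+m)*np.array([np.sin(g),np.cos(g)]); return [c[0]+.009,0,c[1]+.011]
q=goto(q,[-.06,.02,.42],3); q=goto(q,[.03,0,.40],3); q=goto(q,tcp(.84,m=.02),3)
for g in(.84,.6,.4,.2,0.): q=goto(q,tcp(g),5)
E
timeout 60 python3 t5.py
```

```text
q [-0.48  0.24 -0.01  2.18  0.88  0.44  0.13]
t 21.6 loc [-0.13  0.04  0.36] F [ 0.3  0.  -0.1] open -0.01 ff 0.0
 turn [-0.01  0.54 -0.01]  shift_cm [-16.28  -3.5   -3.6 ] | world target [0.66 0.04 0.4 ]
vert [ 0.03  0.39 -0.49  1.7   0.21  1.11  0.86] [-0.14  0.04  0.39] [-0.   -0.01 -1.  ]
[-0.06, 0.02, 0.42] [ 0.07  0.49 -0.47  1.44  0.22  1.27  0.98] [-0.06  0.02  0.42] 0.0
[0.03, 0, 0.4] [ 0.09  0.63 -0.44  1.22  0.26  1.35  1.06] [0.03 0.   0.4 ] 0.0
[np.float64(0.005273027686622371), 0, np.float64(0.318842778187502)] [ 0.1   0.65 -0.44  1.44  0.29  1.11  1.  ] [0.01 0.   0.32] 0.0
[np.float64(-0.009619834712794815), 0, np.float64(0.30549352167067584)] [ 0.1   0.64 -0.44  1.51  0.3   1.06  0.99] [-0.01 -0.    0.3 ] 0.0
[np.float64(-0.04725994208358927), 0, np.float64(0.26366698809256234)] [ 0.09  0.64 -0.43  1.68  0.32  0.9   0.93] [-0.05 -0.    0.26] 0.0
[np.float64(-0.07028107856375204), 0, np.float64(0.2227764934245415)] [ 0.07  0.66 -0.41  1.79  0.36  0.77  0.87] [-0.07 -0.    0.22] 0.0
[np.float64(-0.08471963780030657), 0, np.float64(0.1781274924703631)] [ 0.04  0.7  -0.37  1.88  0.4   0.64  0.81] [-0.09 -0.    0.18] 0.0
[np.float64(-0.08999999999999998), 0, np.float64(0.1315)] [ 0.    0.77 -0.32  1.93  0.45  0.52  0.76] [-0.09 -0.    0.13] 0.0
```

Call:
send_rows(motion=[{"x": 0,"y": 0,"z": -0.5,"rx": 0,"ry": 0.09,"rz": 0,"jaw": 0},{"x": 0,"y": 0,"z": -0.5,"rx": 0,"ry": 0.09,"rz": 0,"jaw": 0},{"x": 0,"y": 0,"z": -0.5,"rx": 0,"ry": 0.09,"rz": 0,"jaw": 0},{"x": 0,"y": 0,"z": -0.5,"rx": 0,"ry": 0.09,"rz": 0,"jaw": 0},{"x": 0,"y": 0,"z": -0.5,"rx": 0,"ry": 0.09,"rz": 0,"jaw": 0}])

```text
clock: 22.1
tool_pos: [0.4912, 0.1009, 0.3818]
eef_rot: [0.095, 0.994, -0.012, 0.048]
contact_force: [0.4, -0.7, -0.5]
opening: 0.004
finger_force: 0.0
```

Call:
send_rows(motion=[{"x": 0,"y": 0,"z": -0.5,"rx": 0,"ry": 0.09,"rz": 0,"jaw": 0},{"x": -2,"y": -1,"z": -3,"rx": 0,"ry": 0,"rz": 0,"jaw": 0},{"x": -4,"y": -1,"z": -1,"rx": 0,"ry": 0,"rz": 0,"jaw": 0},{"x": -4,"y": -1,"z": 0,"rx": 0,"ry": 0,"rz": 0,"jaw": 0},{"x": -2,"y": 0,"z": 0,"rx": 0,"ry": 0,"rz": 0,"jaw": 0}])

```text
clock: 22.6
tool_pos: [0.6053, 0.0461, 0.4276]
eef_rot: [0.098, 0.995, -0.01, 0.005]
contact_force: [-0.8, -0.4, 0.6]
opening: 0.004
finger_force: 0.0
```

```bash
python3 - <<'E'
from h import *
plan(w([.03,0,.4]),0.)
E
```

```text
q [-0.03  0.51 -0.25  1.34  0.15  1.3   1.09]
t 22.6 loc [-0.0205  0.0026  0.4276] F [-0.8 -0.4  0.6] open 0.04 ff 0.0
 turn [-0.019  0.012 -0.021]  shift_cm [-5.05 -0.26  2.76] | world target [0.655 0.035 0.4  ]
```

Call:
send_rows(motion=[{"x": -2.5,"y": 0,"z": 0,"rx": 0,"ry": 0,"rz": 0,"jaw": 0},{"x": -2.5,"y": 0,"z": 2.5,"rx": 0,"ry": 0,"rz": 0,"jaw": 0},{"x": 0,"y": 0,"z": 4,"rx": 0,"ry": 0,"rz": 0,"jaw": 0},{"x": 1,"y": 0,"z": 3,"rx": 0,"ry": 0,"rz": 0,"jaw": 0},{"x": 1,"y": 0,"z": 1,"rx": 0,"ry": 0,"rz": 0,"jaw": 0}])

```text
clock: 23.1
tool_pos: [0.6308, 0.0414, 0.3187]
eef_rot: [0.096, 0.995, -0.01, 0.001]
contact_force: [0.3, -1.2, 0.3]
opening: 0.004
finger_force: 0.0
```

Call:
send_rows(motion=[{"x": 0.5,"y": 0,"z": 0.4,"rx": 0,"ry": 0,"rz": 0,"jaw": 0},{"x": 0.5,"y": 0,"z": 0.4,"rx": 0,"ry": 0,"rz": 0,"jaw": 0},{"x": 0.5,"y": 0,"z": 0.4,"rx": 0,"ry": 0,"rz": 0,"jaw": 0},{"x": 0.4,"y": 0,"z": 0.4,"rx": 0,"ry": 0,"rz": 0,"jaw": 0},{"x": 0.4,"y": 0,"z": 0.4,"rx": 0,"ry": 0,"rz": 0,"jaw": 0}])

```text
clock: 23.6
tool_pos: [0.6112, 0.0466, 0.304]
eef_rot: [0.095, 0.995, -0.008, 0.006]
contact_force: [0.3, -0.1, 3.3]
opening: 0.008
finger_force: 1.1
```

```bash
cat > t6.py <<'E'
from h import *
H=np.array([.136,.1175])
def tcp(g,rho=.235,m=0): 
    c=H+rho*np.array([-np.cos(g),np.sin(g)])+(.003+m)*np.array([np.sin(g),np.cos(g)]); return [c[0]+.009,0,c[1]+.011]
plan(w(tcp(.84)),0.)
l=loc(get_state()["tool_pos"]); v=np.array([l[0]-.009,l[2]-.011])-H; r=np.hypot(*v); print("corner rho",r,"gamma",np.arctan2(v[1],-v[0])-.003/r)
E
python3 t6.py
```

```text
q [-0.03  0.61 -0.24  1.54  0.19  1.    1.06]
t 23.6 loc [-0.0148  0.0041  0.304 ] F [ 0.3 -0.1  3.3] open 0.07 ff 1.1
 turn [-0.015  0.013 -0.015]  shift_cm [-0.52 -0.41 -0.14] | world target [0.616 0.042 0.305]
corner rho 0.23738781274592669 gamma 0.8196875622962634
```

Call:
send_rows(motion=[{"x": 0.5,"y": 0,"z": 0.5,"rx": 0,"ry": 0,"rz": 0,"jaw": 0},{"x": 0.8,"y": 0,"z": 0.85,"rx": 0,"ry": 0,"rz": 0,"jaw": 0},{"x": 0.8,"y": 0,"z": 0.88,"rx": 0,"ry": 0,"rz": 0,"jaw": 0},{"x": 0.75,"y": 0,"z": 0.9,"rx": 0,"ry": 0,"rz": 0,"jaw": 0},{"x": 0.7,"y": 0,"z": 0.95,"rx": 0,"ry": 0,"rz": 0,"jaw": 0}])

```text
clock: 24.1
tool_pos: [0.5761, 0.053, 0.262]
eef_rot: [0.095, 0.995, -0.008, 0.006]
contact_force: [1.8, 0.3, 0.4]
opening: 0.006
finger_force: 0.7
```

```bash
python3 t6.py
```

```text
q [-0.04  0.61 -0.23  1.7   0.2   0.85  1.01]
t 24.1 loc [-0.0504  0.0043  0.262 ] F [1.8 0.3 0.4] open 0.05 ff 0.7
 turn [-0.014  0.012 -0.015]  shift_cm [-4.08 -0.43 -4.35] | world target [0.616 0.042 0.305]
corner rho 0.23663712634294146 gamma 0.5867273411579882
```

Tracking well (lid at about 0.59 rad, light force). Continue.

Call:
send_rows(motion=[{"x": 0.64,"y": 0,"z": 0.98,"rx": 0,"ry": 0,"rz": 0,"jaw": 0},{"x": 0.6,"y": 0,"z": 1.02,"rx": 0,"ry": 0,"rz": 0,"jaw": 0},{"x": 0.55,"y": 0,"z": 1.05,"rx": 0,"ry": 0,"rz": 0,"jaw": 0},{"x": 0.5,"y": 0,"z": 1.07,"rx": 0,"ry": 0,"rz": 0,"jaw": 0},{"x": 0.44,"y": 0,"z": 1.09,"rx": 0,"ry": 0,"rz": 0,"jaw": 0}])

```text
clock: 24.6
tool_pos: [0.5494, 0.0572, 0.2093]
eef_rot: [0.095, 0.995, -0.008, 0.005]
contact_force: [-0.0, 0.8, -0.1]
opening: 0.005
finger_force: 0.3
```

```bash
python3 t6.py
```

```text
q [-0.07  0.65 -0.21  1.84  0.23  0.68  0.96]
t 24.6 loc [-0.0774  0.0037  0.2093] F [-0.   0.8 -0.1] open 0.05 ff 0.3
 turn [-0.015  0.011 -0.014]  shift_cm [-6.78 -0.37 -9.62] | world target [0.616 0.042 0.305]
corner rho 0.23665452632070683 gamma 0.3358453548848411
```

Call:
send_rows(motion=[{"x": 0.36,"y": 0,"z": 1.1,"rx": 0,"ry": 0,"rz": 0,"jaw": 0},{"x": 0.3,"y": 0,"z": 1.1,"rx": 0,"ry": 0,"rz": 0,"jaw": 0},{"x": 0.25,"y": 0,"z": 1.1,"rx": 0,"ry": 0,"rz": 0,"jaw": 0},{"x": 0.2,"y": 0,"z": 1.1,"rx": 0,"ry": 0,"rz": 0,"jaw": 0},{"x": 0.15,"y": 0,"z": 1,"rx": 0,"ry": 0,"rz": 0,"jaw": 0}])

```text
clock: 25.1
tool_pos: [0.5372, 0.0583, 0.1548]
eef_rot: [0.095, 0.995, -0.008, 0.004]
contact_force: [0.5, 0.4, -0.2]
opening: 0.008
finger_force: 0.0
```

```bash
python3 t6.py
```

```text
q [-0.1   0.72 -0.18  1.92  0.27  0.53  0.92]
t 25.1 loc [-0.0897  0.0026  0.1548] F [ 0.5  0.4 -0.2] open 0.07 ff 0.0
 turn [-0.015  0.01  -0.014]  shift_cm [ -8.    -0.26 -15.07] | world target [0.616 0.042 0.305]
corner rho 0.23613381634879235 gamma 0.09871590615413631
```

Call:
send_rows(motion=[{"x": 0.1,"y": 0,"z": 0.8,"rx": 0,"ry": 0,"rz": 0,"jaw": 0},{"x": 0,"y": 0,"z": 0.7,"rx": 0,"ry": 0,"rz": 0,"jaw": 0},{"x": 0,"y": 0,"z": 0.5,"rx": 0,"ry": 0,"rz": 0,"jaw": 0},{"x": 0,"y": 0,"z": 0.2,"rx": 0,"ry": 0,"rz": 0,"jaw": 0},{"x": 0,"y": 0,"z": 0.1,"rx": 0,"ry": 0,"rz": 0,"jaw": 0}])

```text
clock: 25.6
tool_pos: [0.537, 0.0581, 0.1325]
eef_rot: [0.095, 0.995, -0.008, 0.005]
contact_force: [0.5, -0.4, -0.7]
opening: 0.003
finger_force: 0.0
```

```bash
python3 t6.py
```

```text
q [-0.11  0.76 -0.16  1.93  0.28  0.47  0.9 ]
t 25.6 loc [-0.0898  0.0024  0.1325] F [ 0.5 -0.4 -0.7] open 0.03 ff 0.0
 turn [-0.015  0.011 -0.015]  shift_cm [ -8.02  -0.24 -17.3 ] | world target [0.616 0.042 0.305]
corner rho 0.23487225155664307 gamma 0.004143168473639441
```

Call:
send_rows(motion=[{"x": 0,"y": 0,"z": 0.1,"rx": 0,"ry": 0,"rz": 0,"jaw": 0},{"x": 0,"y": 0,"z": 0.1,"rx": 0,"ry": 0,"rz": 0,"jaw": 0},{"x": 0,"y": 0,"z": 0.1,"rx": 0,"ry": 0,"rz": 0,"jaw": 0},{"x": 0,"y": 0,"z": 0.05,"rx": 0,"ry": 0,"rz": 0,"jaw": 0},{"x": 0,"y": 0,"z": 0,"rx": 0,"ry": 0,"rz": 0,"jaw": 0}])

```text
clock: 26.1
tool_pos: [0.5373, 0.0581, 0.131]
eef_rot: [0.095, 0.995, -0.008, 0.006]
contact_force: [-3.1, 0.1, 16.1]
opening: 0.003
finger_force: 8.1
```

```bash
python3 t6.py
```

```text
q [-0.11  0.76 -0.16  1.93  0.29  0.47  0.9 ]
t 26.1 loc [-0.0895  0.0025  0.131 ] F [-3.1  0.1 16.1] open 0.03 ff 8.1
 turn [-0.015  0.013 -0.015]  shift_cm [ -7.99  -0.25 -17.45] | world target [0.616 0.042 0.305]
corner rho 0.23452585287333524 gamma -0.002255698872555386
```

The cover is firmly on its stop (outer face at 0.120 m, 16 N). Retreat and verify.

Call:
send_rows(motion=[{"x": 0,"y": 0,"z": -1,"rx": 0,"ry": 0,"rz": 0,"jaw": 0},{"x": 0,"y": 0,"z": -3,"rx": 0,"ry": 0,"rz": 0,"jaw": 0},{"x": 0,"y": 0,"z": -4,"rx": 0,"ry": 0,"rz": 0,"jaw": 0},{"x": 1,"y": 0,"z": -4,"rx": 0,"ry": 0,"rz": 0,"jaw": 0},{"x": 0,"y": 0,"z": 0,"rx": 0,"ry": 0,"rz": 0,"jaw": 0}])

```text
clock: 26.6
tool_pos: [0.528, 0.0631, 0.2539]
eef_rot: [0.095, 0.995, -0.007, 0.009]
contact_force: [0.8, 0.1, -0.7]
opening: 0.007
finger_force: 0.0
```

```bash
python3 - <<'E'
from h import *
s=get_state(); print(s["clock"],s["contact_force"].round(1),loc(s["tool_pos"]).round(3))
t=cam("top")["img"].astype(int).sum(2)
# front edge of shut cover expected at x=-.138,z=.12: brightness along x (wall/bench transition)
for y in(-.12,-.09,.1,.13):
    print(y,[int(t[tuple(int(round(c)) for c in proj("top",w([x,y,.12]))[::-1])]) for x in np.arange(-.165,-.06,.01)])
img=cam("top")["img"]
m=(img.min(2)>190).astype(np.uint8); m[:, :345]=0;m[:,425:]=0;m[:240]=0;m[315:]=0
n,l,st,c=cv2.connectedComponentsWithStats(m)
for i in range(1,n):
    if st[i,4]>25: print("cap px",c[i].round(1),st[i,4],onz("top",*c[i],.072).round(3),onz("top",*c[i],.134).round(3))
E
```

```text
26.6 [ 0.8  0.1 -0.7] [-0.1    0.006  0.254]
-0.12 [359, 363, 360, 645, 628, 615, 624, 221, 112, 152, 135]
-0.09 [356, 366, 368, 248, 319, 107, 203, 119, 120, 143, 158]
0.1 [372, 377, 220, 212, 117, 177, 199, 124, 216, 195, 189]
0.13 [409, 380, 247, 176, 76, 75, 77, 184, 188, 115, 67]
cap px [387.2 260.8] 79 [ 0.468 -0.336  0.072] [ 0.469 -0.32   0.134]
cap px [413.1 266.2] 73 [ 0.452 -0.417  0.072] [ 0.453 -0.397  0.134]
cap px [406.3 282.1] 91 [ 0.402 -0.394  0.072] [ 0.406 -0.376  0.134]
```

```bash
python3 -c "
from plant import *
print(finish_job())"
```

```text
the job is handed in; nothing more can be done
None
```

I turned the carousel to bring the tall bottle to the front, stood it upright in the tray, broke the stay's knee, lowered the cover until it was shut, and handed the job in at 26.6 s; the hand-in gave no verdict.

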